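Draw out the parts board and load the label-roll holder

ROBOT

A 6-joint arm with a two-finger parallel gripper is mounted at the origin on the work surface. World frame = base frame: x ahead of the robot, y to its left, z up, the work surface at z = 0. Lengths are in m, angles in rad, forces in N, time in s.
With the tool pointing down it reaches from about 0.35 to 0.875 m from the base axis. Payload 4.2 kg.
Tool frame: the origin (TCP) lies midway between the tips of the shut fingers; the grasp point (between the pads) lies 19 mm behind it; z points along the fingers, y is the direction in which the jaws open and shut (so a half turn about z gives the same grasp; the last joint's range is limited). The gripper opens to 87 mm and grips with 3 to 60 N. Pads are 19 mm wide; open, the fingers measure 117 mm over their backs; the gripper's body (75 mm by 190 mm) begins 51 mm behind the grasp point.
Start: joints at [1.477, 0.385, 0.008, 0, -1.194, -0.259], TCP at [0.216, 0.586, 0.223] pointing down, gripper open.
Joint ranges: [-3.14, 3.14], [-1.21, 2.06], [-1.07, 1.41], [-3.16, 2.05], [-2.99, -0.16], [-3.1, 3.1]. Speed limits (rad/s): [2.79, 2.79, 3.14, 3.14, 3.14, 3.14].

INTERFACE

Orientations are given as a rotation vector (axis times angle).
In Python, from plant import bot gives the robot as it stands.
- The arm moves only by the tool move_arm, never from a script. Its argument "commands" is a list of rows, each an object of numbers: "tx", "ty", "tz": the shift along the tool's x, y, z as a fraction of full scale; "rx", "ry", "rz": the turn, a rotation vector about the tool's x, y, z as a fraction of full scale. In form: [{"tx": .., "ty": .., "tz": .., "rx": .., "ry": .., "rz": ..}, ...]. A call has 1 to 8 rows; each row shifts and turns the pose as measured when the row begins, along the tool's axes as they then stand; what a row does not reach is not made up. Full scale, the value 1, is 0.05 m for a shift and 5 degrees for a turn. A row lasts 1/8 s, in which the tool goes at most 62.5 mm and 10.7 degrees, less where a joint would pass 70% of its speed; a pose out of reach is approached as far as the arm can. A call with a number of a shift or a turn outside -1 to 1 is refused whole. A call with a gripper value outside its range is refused whole. "grip" is the closure, from -1 (fully open) to 1 (shut), set as the call begins (left out, the last holds). The fingers move at their own pace and stop on an object; "grip_force" is the grip in N (left out, the last holds). Time passes only in rows, so rows that do not move let the fingers close. It gives the time, the measured TCP pose, the force and the opening at its end, in the units of the state.
- bot.observe(): the state, without advancing time (a new reading comes with each control period).
- bot.grab_frame(name): name is "side" or "top"; returns (picture, depth): 384x512x3 uint8, red, green, blue; 384x512 float32, m along the optical axis (not along the pixel's ray), 0 where there is no reading.
- bot.get_calibration(name): a dict with "intrinsics" (3x3 intrinsics, pixels), "R" (3x3) and "t" (3): a world point X has camera coordinates R X + t. Camera axes: x right, y down, z forward; pixel columns grow to the right and rows downward; lengths in m; the calibration is good to about 2 mm. A picture is of the moment at which its call begins. get_calibration takes no time and is no camera call.
- bot.sign_off(): hands the job in, once; it reports no verdict.
Trained networks look in the newest picture that a camera, given by its name, has taken for a name from the list of things; names that differ only in an ending like _2 or _b are one class to them, and where a whole thing is asked for, a point or a joint stands for the part that bears it (a point fixed in the world has none). Each returns a list of dicts, best first, with "p" (0 to 1); they miss things now and then, are a little off and sometimes report something else, mostly with a low value. They report only what shows in the picture. A call takes as long as a camera call. They do not tell look-alikes from the thing itself.
- bot.cut_out(camera, query): "mask" (384x512 bool, what is visible of it).
- bot.place_of(camera, query): "xyz" ([x, y, z] in m, in world coordinates, good to about 4 mm: a listed point, or the origin of a listed thing).
The state is a dict: "time": time; "joint_positions": joint angles; "qd": joint speeds; "tau": joint torques, N m; "position": TCP position; "tcp_rot": TCP orientation; "ft_force": force on the tool from outside, world axes, zero at the start; "ft_torque": the same for the moment, N m; "grip_width": finger opening in m.
Only numpy, scipy, OpenCV 4.12 (cv2) and the standard library are available. Lean on these libraries where they do the work, as an engineer would, in place of code of your own. Each camera call takes 0.05 s, during which the arm holds its last target. There are 200 camera calls.

TASK

Take the red-handled pull hook off its rack, reach it in under the overhanging steel top of the strapping unit, catch the hidden pull eye and draw the parts board all the way out. Then load every label roll lying on the bench onto the three-post roll holder, one roll to a post: first a grey spacer from the board, then the roll, then an orange retaining ring from the board, each lying flat on the one below. Finish with the board left out, the hook hanging across both prongs of its rack again, and the core, carton and pen box where they were.

Things in the scene. Friction and masses are not known exactly. Their poses are not given: they have to be found in the camera images.
- hook_grip (a point): Pull hook, centre of its red handle: 75 mm long (x), 22 wide (y), 34 high (z up), gripped across y. A level steel rod, 10 mm thick, runs along x through it, axis 8 mm above this point, from 72 mm behind (-x) to 150 mm ahead, where it turns straight down. 0.22 kg, balanced within 10 mm of here. At the start it hangs on the rack, level, its x along the rack's x.
- hook_tip (a point): Pull hook, lowest point of its down-turned front end (a pin 10 mm thick): 150 mm ahead (+x) of the handle's centre, 39 mm below it, 47 mm below the rod's axis. Axes as hook_grip.
- rack: Hook rack, fixed: dark base 190 x 90 x 12 mm, two posts at y = +42 mm, each with a level 10 mm thick prong running to y = -18 mm, where it turns up to 127 mm high. Prongs at x = -55 and +75 mm, tops 105 mm up. Origin on the bench, z up. Hung, the rod lies along x across both prongs near y = 0, the handle between them: its centre near x = 0, y = 0, 102 mm up.
- unit: Strapping unit, fixed: blue sides and a steel top that overhangs in front like a ledge, its underside 110 mm and upper face 118 mm above the bench. Origin on the bench; x points into the unit, z up. The top's front edge is at x = -180 mm. The bay below it is 270 mm wide (y = -135 to 135). On the top, 250 mm and more behind the edge, stands the sealing head, 228 mm high.
- board (a joint): Parts board in the unit's bay: how far it is drawn out, in m, along the unit's -x. 0 = in (the start), 0.22 = out against its stop. It slides with about 3 N of friction and stays where it is left.
- eye (a point): Centre of the hole of the yellow pull eye on the board's front edge. A flat level loop of 8 mm bar, middle plane 24 mm above the bench, open above and below; hole 44 mm along x (22 mm each way), 40 mm across y. Axes as the unit, x into it. With the board in, it is 60 mm behind the front edge of the steel top, hidden below it; a short yellow stripe on the top lies in line above it.
- pin_a (a point): Spacer pin on the parts board, where it leaves the board's upper face (30 mm above the bench): 18 mm diameter, 38 mm high, 85 mm behind the eye (+x) and 62 mm to its +y side; it moves with the board. The board is an aluminium plate 240 mm wide, 12 mm thick, its front edge 25 mm behind the eye's centre. Three grey spacers lie stacked on this pin.
- pin_b (a point): Ring pin on the parts board, likewise, 62 mm to the -y side of the eye, 18 mm diameter, 50 mm high. Three orange rings lie stacked on this pin.
- spacer1_c (a point): Grey plastic spacer disc, its centre, half-way up: 66 mm outside diameter, 26 mm bore, 14 mm thick, z its axis. At the start it lies lowest of the three on the spacer pin of the parts board, under the steel top. All spacers are alike.
- spacer2_c (a point): Grey plastic spacer disc, its centre, half-way up: 66 mm outside diameter, 26 mm bore, 14 mm thick, z its axis. At the start it lies in the middle of the three on the spacer pin of the parts board, under the steel top. All spacers are alike.
- spacer3_c (a point): Grey plastic spacer disc, its centre, half-way up: 66 mm outside diameter, 26 mm bore, 14 mm thick, z its axis. At the start it lies uppermost of the three on the spacer pin of the parts board, under the steel top. All spacers are alike.
- ring1_c (a point): Orange plastic retaining ring, its centre, half-way up: 62 mm outside diameter, 26 mm bore, 20 mm high, z its axis. At the start it lies lowest of the three on the ring pin of the parts board, under the steel top. All rings are alike.
- ring2_c (a point): Orange plastic retaining ring, its centre, half-way up: 62 mm outside diameter, 26 mm bore, 20 mm high, z its axis. At the start it lies in the middle of the three on the ring pin of the parts board, under the steel top. All rings are alike.
- ring3_c (a point): Orange plastic retaining ring, its centre, half-way up: 62 mm outside diameter, 26 mm bore, 20 mm high, z its axis. At the start it lies uppermost of the three on the ring pin of the parts board, under the steel top. All rings are alike.
- roll1_c (a point): White label roll with a red band near its foot, its centre, half-way up: 68 mm outside diameter, 26 mm bore, 28 mm high, z its axis. It lies flat on the bench, or may be absent in this run. About 0.1 kg.
- roll2_c (a point): White label roll with a green band near its foot, its centre, half-way up: 68 mm outside diameter, 26 mm bore, 28 mm high, z its axis. It lies flat on the bench, or may be absent in this run. About 0.1 kg.
- roll3_c (a point): White label roll with a blue band near its foot, its centre, half-way up: 68 mm outside diameter, 26 mm bore, 28 mm high, z its axis. It lies flat on the bench, or may be absent in this run. About 0.1 kg.
- seat_a (a point): Roll holder, fixed: a dark plate 100 x 300 x 14 mm with three upright posts in a row along its y axis, 100 mm apart. This point is on the axis of the +y post where it leaves the plate (14 mm above the bench); the post is 19 mm thick and rises 56 mm above it, the last 8 mm tapered to 10 mm. z up.
- seat_b (a point): The same point of the middle post of the roll holder.
- seat_c (a point): The same point of the -y post of the roll holder.
- core: Bystander: empty cardboard core standing on end, 44 mm diameter, 75 mm high. Not a part of the pack. Origin at its underside. Leave alone.
- carton: Bystander: closed small carton 130 x 100 x 75 mm. Origin at its underside. Leave alone.
- pens: Bystander: square black pen box 80 x 80 x 90 mm with markers, 140 mm high over all. Origin at its underside. Leave alone.
There are look-alikes about, which are no part of the job. What is shaped like the part that bears roll3_c but pink is not meant.

How it is judged:
On the way, in this order (a step that is already met when the one before it is completed fails the run):
1. the pull hook is lifted up off its rack (z of hook_grip in the frame of rack above 0.135 m), for 0.1 s.
2. the parts board is being drawn out with the hook (value of joint board between 0.02 and 0.195 m and contact force between hook and board above 0.5 N), for 0.1 s.
3. the parts board is fully out (value of joint board above 0.205 m), for 0.2 s.
At the end, for the whole second after the job is handed in: Board within 15 mm of its stop; each roll present within 7 mm of a post's axis, at the height one spacer below gives (3.5 mm), a ring resting on it (9 mm off-centre, 4 mm in height); the hook hangs level across both prongs of its rack; all at rest (value of joint board above 0.205 m and z of hook_grip in the frame of rack between 0.094 and 0.11 m and x of hook_grip in the frame of rack between -0.035 and 0.05 m and y of hook_grip in the frame of rack between -0.022 and 0.036 m and angle between hook_grip's own z axis and vertical below 0.35 rad and ((horizontal distance between roll1_c and seat_a below 0.007 m and z of roll1_c in the frame of seat_a between 0.0245 and 0.0315 m) or (horizontal distance between roll1_c and seat_b below 0.007 m and z of roll1_c in the frame of seat_b between 0.0245 and 0.0315 m) or (horizontal distance between roll1_c and seat_c below 0.007 m and z of roll1_c in the frame of seat_c between 0.0245 and 0.0315 m)) and ((horizontal distance between ring1_c and roll1_c below 0.009 m and height (world z) of ring1_c between 0.062 and 0.07 m) or (horizontal distance between ring2_c and roll1_c below 0.009 m and height (world z) of ring2_c between 0.062 and 0.07 m) or (horizontal distance between ring3_c and roll1_c below 0.009 m and height (world z) of ring3_c between 0.062 and 0.07 m)) and ((horizontal distance between roll2_c and seat_a below 0.007 m and z of roll2_c in the frame of seat_a between 0.0245 and 0.0315 m) or (horizontal distance between roll2_c and seat_b below 0.007 m and z of roll2_c in the frame of seat_b between 0.0245 and 0.0315 m) or (horizontal distance between roll2_c and seat_c below 0.007 m and z of roll2_c in the frame of seat_c between 0.0245 and 0.0315 m)) and ((horizontal distance between ring1_c and roll2_c below 0.009 m and height (world z) of ring1_c between 0.062 and 0.07 m) or (horizontal distance between ring2_c and roll2_c below 0.009 m and height (world z) of ring2_c between 0.062 and 0.07 m) or (horizontal distance between ring3_c and roll2_c below 0.009 m and height (world z) of ring3_c between 0.062 and 0.07 m)) and ((horizontal distance between roll3_c and seat_a below 0.007 m and z of roll3_c in the frame of seat_a between 0.0245 and 0.0315 m) or (horizontal distance between roll3_c and seat_b below 0.007 m and z of roll3_c in the frame of seat_b between 0.0245 and 0.0315 m) or (horizontal distance between roll3_c and seat_c below 0.007 m and z of roll3_c in the frame of seat_c between 0.0245 and 0.0315 m)) and ((horizontal distance between ring1_c and roll3_c below 0.009 m and height (world z) of ring1_c between 0.062 and 0.07 m) or (horizontal distance between ring2_c and roll3_c below 0.009 m and height (world z) of ring2_c between 0.062 and 0.07 m) or (horizontal distance between ring3_c and roll3_c below 0.009 m and height (world z) of ring3_c between 0.062 and 0.07 m)) and linear speed of each of hook, roll1, roll2, roll3 below 0.02 m/s); the robot touches nothing.
It fails at once if a bystander is moved by more than 30 mm (distance of any of core, carton, pens from where it was at the start of the episode above 0.03 m).
Of roll1, roll2, roll3 only 2 to 3 are there at a start; the rules pass over those that are not, and their reading is None.
At some moment in a run one of roll1, roll2, roll3 may be knocked a few centimetres aside while the robot is not near it.
It also fails if it takes over 210 s, if anything falls off the work surface, if the arm or the gripper's body presses on something with over 40 N, if the wrist force passes 120 N, or if a joint passes its speed limit or range.

## Working session

There is one attempt and no reset: what is moved stays moved. The work goes in short steps, Python scripts to look and compute and a tool call to move; the robot and the scene stay as the last step left them, time stands still between calls to the robot, and variables do not carry over. Pictures are saved under pics/ and viewed, about 12 in all and at most 16, crops included, and the job is handed in when it is done.

Besides the shell and the picture viewer there is one more tool, called as name(argument=value, ...) on one line, values as JSON. move_arm: Moves the arm, as the interface text tells. Its arguments: {"type":"object","properties":{"commands":{"type":"array","items":{"type":"object","properties":{"tx":{"type":"number"},"ty":{"type":"number"},"tz":{"type":"number"},"rx":{"type":"number"},"ry":{"type":"number"},"rz":{"type":"number"}}}},"grip":{"type":"number"},"grip_force":{"type":"number"}},"required":["commands"]}

```bash
mkdir -p pics; ls; cat > h.py <<'E'
import numpy as np, cv2
from plant import bot
from scipy.spatial.transform import Rotation as Ro
def grab(cam):
    im,d=bot.grab_frame(cam); c=bot.get_calibration(cam)
    return im,d,np.array(c["intrinsics"]),np.array(c["R"]),np.array(c["t"])
def cloud(d,K,R,t):
    v,u=np.mgrid[:d.shape[0],:d.shape[1]]
    P=np.stack([(u-K[0,2])/K[0,0]*d,(v-K[1,2])/K[1,1]*d,d],-1)
    return (P-t)@R
def proj(X,K,R,t):
    c=R@np.array(X)+t; return (K@(c/c[2]))[:2]
def save(im,n,box=None,s=1):
    if box: im=im[box[1]:box[3],box[0]:box[2]]
    cv2.imwrite(f"pics/{n}.png",cv2.resize(im[:,:,::-1],None,fx=s,fy=s,interpolation=cv2.INTER_CUBIC))
E
python3 - <<'E'
from h import *
a=grab("top");b=grab("side")
save(a[0],"t0",None,1.5);save(b[0],"s0",None,1.5)
for c in ("top","side"):
    k=bot.get_calibration(c);R=np.array(k["R"]);print(c,-R.T@np.array(k["t"]),R.round(2).tolist())
    for q in ["hook_grip","hook_tip","rack","unit","eye","pin_a","roll1_c","roll3_c","seat_a","core","carton","pens"]:
        print(q,[(np.round(r["xyz"],3).tolist(),round(r["p"],2)) for r in bot.place_of(c,q)])
o=bot.observe();print(o["time"],o["position"],o["tcp_rot"],o["grip_width"])
E
```

```text
pics
top [0.45105594 0.00175188 1.34915813] [[-0.03, -1.0, -0.02], [-1.0, 0.03, -0.05], [0.05, 0.02, -1.0]]
hook_grip [([0.386, -0.227, 0.1], 0.86)]
hook_tip []
rack [([0.391, -0.228, 0.002], 0.68)]
unit [([0.595, 0.476, -0.002], 0.61), ([0.589, -0.357, 0.016], 0.26)]
eye []
pin_a []
roll1_c []
roll3_c [([0.234, -0.335, 0.013], 0.79), ([0.447, -0.442, 0.014], 0.76), ([0.336, -0.434, 0.012], 0.49)]
seat_a [([0.592, -0.258, 0.013], 0.91), ([0.599, -0.158, 0.016], 0.7), ([0.586, -0.355, 0.014], 0.66)]
core [([0.776, 0.027, -0.0], 0.57)]
carton [([0.787, -0.176, 0.003], 0.89), ([0.593, -0.256, 0.012], 0.45)]
pens [([0.791, 0.136, -0.001], 0.71)]
side [-0.01894897 -0.70601678  1.14885388] [[0.82, -0.57, 0.02], [-0.43, -0.63, -0.64], [0.38, 0.52, -0.77]]
hook_grip [([0.382, -0.227, 0.105], 0.91), ([0.783, -0.178, -0.002], 0.17)]
hook_tip [([0.398, -0.076, 0.064], 0.78)]
rack [([0.388, -0.226, 0.001], 0.74)]
unit [([0.596, 0.476, -0.002], 0.75)]
eye [([0.798, 0.13, 0.003], 0.74), ([0.601, 0.354, 0.023], 0.39)]
pin_a []
roll1_c []
roll3_c [([0.227, -0.334, 0.011], 0.95), ([0.457, -0.446, 0.014], 0.69), ([0.335, -0.44, 0.011], 0.62)]
seat_a [([0.594, -0.156, 0.018], 0.98), ([0.589, -0.349, 0.011], 0.95), ([0.592, -0.257, 0.017], 0.65)]
core [([0.776, 0.025, -0.0], 0.78)]
carton [([0.786, -0.178, -0.0], 0.87), ([0.388, -0.228, 0.105], 0.45)]
pens [([0.799, 0.128, -0.001], 0.93)]
1.3 [0.2159277  0.58648694 0.22255961] [ 3.09282732e+00 -5.51364214e-01  1.56103294e-05] 0.08686438702040954
```

View pics/t0.png

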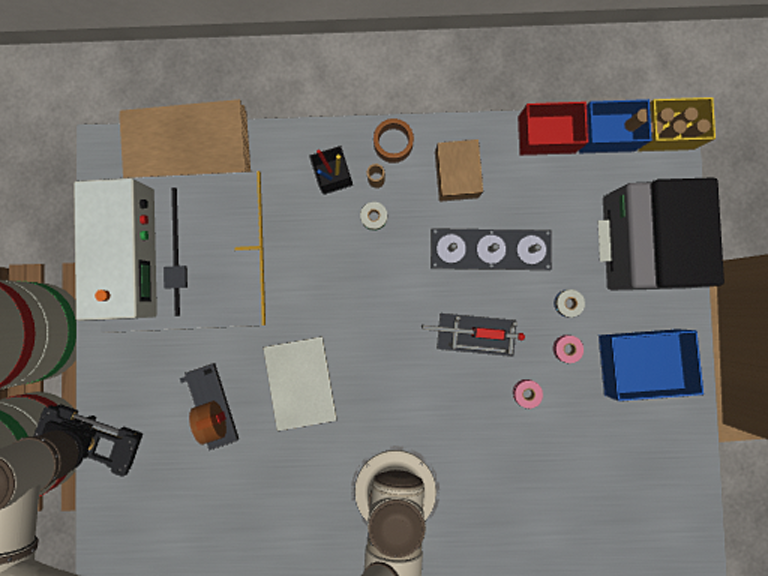

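View pics/s0.png

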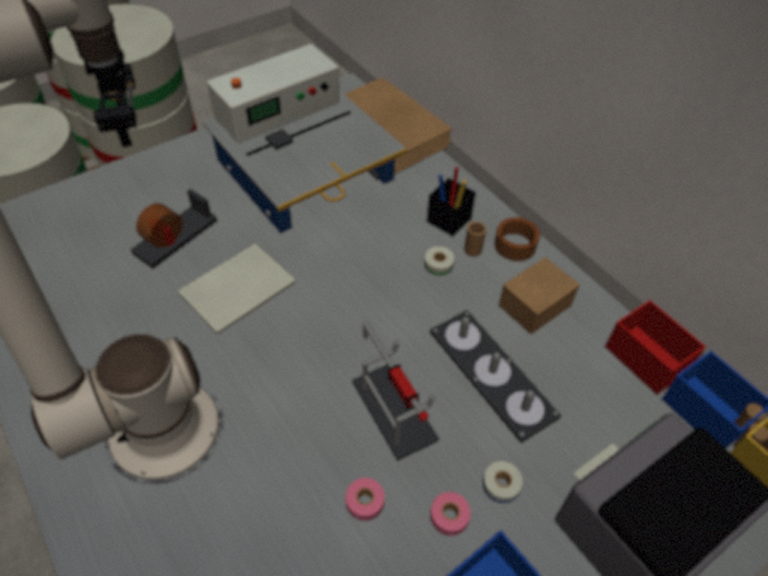

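Top view (1.5× px): the red-handled hook is on its rack at (490,334), with its tip end at (423,327). The unit is at left, its yellow front edge at (262,250) and its stripe at (248,248). The holder posts are at (452,248), (491,248) and (533,248).

Lookalikes:
- **Rolls:** white ones at (374,215) and (570,303) are the real candidates. Pink ones at (569,349) and (528,394) are decoys.
- **Hook:** the orange reel on a dark stand at (207,422) is not it.
- **Core:** the real one is the small core at (375,176). The wide brown ring at (393,140) is not.

Next I measure the details.

```bash
cat >> h.py <<'E'
def mean_fit(P):
    m=P.mean(0);u,s,v=np.linalg.svd(P-m);return m,v[0],s
def plan(wps,start=None):
    """wps: list of (x,y,z,yaw_deg of tool x); prints rows, 0.01 steps"""
    if start is None:
        o=bot.observe();p=np.array(o["position"]);R=Ro.from_rotvec(o["tcp_rot"])
    else: p,R=start
    out=[]
    for w in wps:
        T=np.array([[np.cos(np.radians(w[3])),np.sin(np.radians(w[3])),0],[np.sin(np.radians(w[3])),-np.cos(np.radians(w[3])),0],[0,0,-1]]).T
        T=Ro.from_matrix(T); w_=np.array(w[:3]); stp=(w[4] if len(w)>4 else 0.045)
        rv=(R.inv()*T).as_rotvec()
        n=max(1,int(np.ceil(np.linalg.norm(w_-p)/stp)),int(np.ceil(np.degrees(np.linalg.norm(rv))/5.0)))
        dp=(w_-p)/n; dr=rv/n
        for i in range(n):
            c=np.r_[R.inv().apply(dp)/0.05,np.degrees(dr)/5]; c=np.clip(np.round(c,2),-1,1)
            out.append({k:float(v) for k,v in zip(("tx","ty","tz","rx","ry","rz"),c) if v})
            p=p+dp; R=R*Ro.from_rotvec(dr)
        p=w_;R=T
    import json
    for i in range(0,len(out),8): print(json.dumps(out[i:i+8]).replace(" ",""))
def st():
    o=bot.observe();R=Ro.from_rotvec(o["tcp_rot"]).as_matrix()
    print("t",round(o["time"],2),"p",np.round(o["position"],4),"yaw",round(float(np.degrees(np.arctan2(R[1,0],R[0,0]))),1),"down",R[:,2].round(3),"F",np.round(o["ft_force"],1),"w",round(o["grip_width"],4))
E
python3 - <<'E'
from h import *
for cam in ("top","side"):
    im,d,K,R,t=grab(cam); C=cloud(d,K,R,t); hsv=cv2.cvtColor(im,cv2.COLOR_RGB2HSV)
    ok=d>0; x,y,z=C[...,0],C[...,1],C[...,2]
    near=lambda X,Y,r: ok&(np.hypot(x-X,y-Y)<r)
    m=near(.386,-.2,.2)&(abs(x-.39)<.06)&(z>.1)&(z<.135)
    print(cam,"hook pts",m.sum())
    red=m&(hsv[...,1]>150)&((hsv[...,0]<8)|(hsv[...,0]>172)); 
    if red.sum()>5: a=C[red];print(" red",a.mean(0).round(4),a.min(0).round(3),a.max(0).round(3),mean_fit(a[:,:2])[1].round(3))
    rod=near(.386,-.2,.2)&(abs(x-.39)<.03)&(z>.104)&(z<.118)&(hsv[...,1]<60)
    if rod.sum()>5: a=C[rod];print(" rod",a.mean(0).round(4),a.min(0).round(3),a.max(0).round(3),mean_fit(a[:,:2])[1].round(3))
    ye=ok&(hsv[...,0]>15)&(hsv[...,0]<32)&(hsv[...,1]>130)&(z>.108)&(z<.128)&(y>.2)&(y<.6)
    a=C[ye];e=a[a[:,1]<.31];
    if len(e):print(" edge",e.mean(0).round(4),e.min(0).round(3),e.max(0).round(3),mean_fit(e[:,:2])[1].round(3))
    e=a[a[:,1]>.312]
    if len(e):print(" stripe",len(e),e.mean(0).round(4),e.min(0).round(3),e.max(0).round(3))
    for X,Y in ((.66,.01),(.45,-.443)):
        m=near(X,Y,.05)&(z>.02)&(z<.035);a=C[m]
        if len(a): c,r=cv2.minEnclosingCircle(a[:,:2].astype(np.float32));print(" roll",np.round(c,4),round(r,4),a[:,2].mean().round(4),a[:,:2].mean(0).round(4))
    for X,Y in ((.599,-.157),(.592,-.257),(.587,-.353)):
        m=near(X,Y,.025)&(z>.063)&(z<.08);a=C[m]
        if len(a):print(" post",len(a),a.mean(0).round(4))
    for q in ("roll2_c","hook_tip","eye","seat_b"):
        print(q,[(np.round(r["xyz"],3).tolist(),round(r["p"],2)) for r in bot.place_of(cam,q)])
    if cam=="side":
        u=np.hstack([cv2.resize(im[150:200,275:325],(300,300)),cv2.resize(im[295:345,310:360],(300,300)),]);
        save(u,"rolls")
E
```

```text
top hook pts 398
 red [ 0.3836 -0.236   0.1181] [ 0.369 -0.306  0.102] [ 0.399 -0.19   0.124] [-0.115 -0.993]
 rod [ 0.3914 -0.1736  0.1117] [ 0.362 -0.293  0.104] [ 0.418 -0.074  0.118] [0.111 0.994]
 edge [0.5887 0.2941 0.1166] [0.419 0.288 0.108] [0.777 0.31  0.124] [-1.    -0.017]
 stripe 24 [0.5968 0.3323 0.1187] [0.594 0.313 0.116] [0.601 0.351 0.125]
 roll [0.6793 0.0313] 0.0336 0.0276 [0.6754 0.0274]
 roll [ 0.4482 -0.4443] 0.0342 0.0279 [ 0.4483 -0.4439]
 post 16 [ 0.5931 -0.157   0.0685]
 post 18 [ 0.5887 -0.2576  0.0672]
 post 19 [ 0.5839 -0.3555  0.0694]
roll2_c [([0.681, 0.035, 0.011], 0.63)]
hook_tip []
eye []
seat_b [([0.591, -0.257, 0.013], 0.93), ([0.596, -0.154, 0.014], 0.79), ([0.588, -0.357, 0.015], 0.64)]
side hook pts 636
 red [ 0.3818 -0.2368  0.1161] [ 0.37  -0.307  0.101] [ 0.396 -0.193  0.124] [-0.123 -0.992]
 rod [ 0.3929 -0.1815  0.1117] [ 0.36  -0.307  0.104] [ 0.42  -0.077  0.118] [-0.091 -0.996]
 edge [0.5975 0.2926 0.1156] [0.421 0.284 0.108] [0.779 0.306 0.123] [-1.    -0.014]
 stripe 4 [0.5985 0.3323 0.1188] [0.597 0.315 0.118] [0.6   0.344 0.12 ]
 roll [0.6806 0.0283] 0.0339 0.0267 [0.6764 0.0246]
 roll [ 0.4508 -0.4468] 0.035 0.0276 [ 0.4493 -0.4468]
 post 21 [ 0.5943 -0.1608  0.068 ]
 post 25 [ 0.5892 -0.2611  0.0673]
 post 25 [ 0.5853 -0.3596  0.0678]
roll2_c [([0.683, 0.036, 0.016], 0.59)]
hook_tip [([0.403, -0.081, 0.064], 0.98)]
eye [([0.6, 0.352, 0.026], 0.44)]
seat_b [([0.59, -0.352, 0.015], 0.8), ([0.594, -0.157, 0.018], 0.67), ([0.591, -0.261, 0.017], 0.6)]
```

View pics/rolls.png

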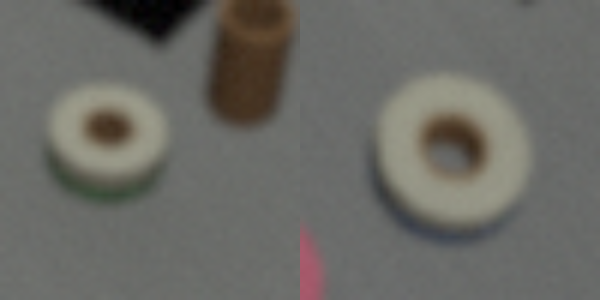

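Left crop: the roll has a green band (roll2), with the core beside it. Right crop: the roll has a blue band (roll3). Both are white, and the red-band roll is absent. So two stacks are needed. I'll start with the hook.

```bash
python3 - <<'E'
from h import *
plan([(.40,.35,.24,-30),(.3845,-.228,.19,-96.4)])
E
```

```text
[{"tx":0.73,"ty":0.45,"tz":-0.05,"rz":0.28},{"tx":0.74,"ty":0.43,"tz":-0.05,"rz":0.28},{"tx":0.75,"ty":0.42,"tz":-0.05,"rz":0.28},{"tx":0.76,"ty":0.4,"tz":-0.05,"rz":0.28},{"tx":0.77,"ty":0.38,"tz":-0.05,"rz":0.28},{"tx":0.78,"ty":0.36,"tz":-0.05,"rz":0.28},{"tx":0.79,"ty":0.34,"tz":-0.05,"rz":0.28},{"tx":0.39,"ty":0.73,"tz":0.07,"rz":0.95}]
[{"tx":0.45,"ty":0.69,"tz":0.07,"rz":0.95},{"tx":0.51,"ty":0.65,"tz":0.07,"rz":0.95},{"tx":0.56,"ty":0.61,"tz":0.07,"rz":0.95},{"tx":0.61,"ty":0.56,"tz":0.07,"rz":0.95},{"tx":0.65,"ty":0.51,"tz":0.07,"rz":0.95},{"tx":0.69,"ty":0.45,"tz":0.07,"rz":0.95},{"tx":0.73,"ty":0.39,"tz":0.07,"rz":0.95},{"tx":0.76,"ty":0.33,"tz":0.07,"rz":0.95}]
[{"tx":0.78,"ty":0.27,"tz":0.07,"rz":0.95},{"tx":0.8,"ty":0.2,"tz":0.07,"rz":0.95},{"tx":0.82,"ty":0.13,"tz":0.07,"rz":0.95},{"tx":0.82,"ty":0.07,"tz":0.07,"rz":0.95},{"tx":0.83,"tz":0.07,"rz":0.95}]
```

move_arm(commands=[{"tx": 0.73,"ty": 0.45,"tz": -0.05,"rz": 0.28},{"tx": 0.74,"ty": 0.43,"tz": -0.05,"rz": 0.28},{"tx": 0.75,"ty": 0.42,"tz": -0.05,"rz": 0.28},{"tx": 0.76,"ty": 0.4,"tz": -0.05,"rz": 0.28},{"tx": 0.77,"ty": 0.38,"tz": -0.05,"rz": 0.28},{"tx": 0.78,"ty": 0.36,"tz": -0.05,"rz": 0.28},{"tx": 0.79,"ty": 0.34,"tz": -0.05,"rz": 0.28},{"tx": 0.39,"ty": 0.73,"tz": 0.07,"rz": 0.95}], grip=-1)

```text
validation failed for argument at $.co...
```

move_arm(commands=[{"tx": 0.45,"ty": 0.69,"tz": 0.07,"rz": 0.95},{"tx": 0.51,"ty": 0.65,"tz": 0.07,"rz": 0.95},{"tx": 0.56,"ty": 0.61,"tz": 0.07,"rz": 0.95},{"tx": 0.61,"ty": 0.56,"tz": 0.07,"rz": 0.95},{"tx": 0.65,"ty": 0.51,"tz": 0.07,"rz": 0.95},{"tx": 0.69,"ty": 0.45,"tz": 0.07,"rz": 0.95},{"tx": 0.73,"ty": 0.39,"tz": 0.07,"rz": 0.95},{"tx": 0.76,"ty": 0.33,"tz": 0.07,"rz": 0.95}])

```text
validation failed for argument at $.co...
```

```bash
python3 - <<'E'
from h import *
st();plan([(.3845,-.228,.19,-96.4)])
E
```

```text
t 1.8 p [0.2159 0.5865 0.2226] yaw -20.2 down [ 0.  0. -1.] F [-0.6  0.4 -0. ] w 0.0868
[{"tx":0.46,"ty":0.74,"tz":0.03,"rz":0.8},{"tx":0.51,"ty":0.71,"tz":0.03,"rz":0.8},{"tx":0.56,"ty":0.67,"tz":0.03,"rz":0.8},{"tx":0.61,"ty":0.63,"tz":0.03,"rz":0.8},{"tx":0.65,"ty":0.59,"tz":0.03,"rz":0.8},{"tx":0.69,"ty":0.54,"tz":0.03,"rz":0.8},{"tx":0.73,"ty":0.49,"tz":0.03,"rz":0.8},{"tx":0.76,"ty":0.44,"tz":0.03,"rz":0.8}]
[{"tx":0.79,"ty":0.38,"tz":0.03,"rz":0.8},{"tx":0.81,"ty":0.33,"tz":0.03,"rz":0.8},{"tx":0.83,"ty":0.27,"tz":0.03,"rz":0.8},{"tx":0.85,"ty":0.21,"tz":0.03,"rz":0.8},{"tx":0.86,"ty":0.15,"tz":0.03,"rz":0.8},{"tx":0.87,"ty":0.09,"tz":0.03,"rz":0.8},{"tx":0.88,"ty":0.03,"tz":0.03,"rz":0.8},{"tx":0.87,"ty":-0.03,"tz":0.03,"rz":0.8}]
[{"tx":0.87,"ty":-0.09,"tz":0.03,"rz":0.8},{"tx":0.86,"ty":-0.15,"tz":0.03,"rz":0.8},{"tx":0.85,"ty":-0.21,"tz":0.03,"rz":0.8}]
```

move_arm(commands=[{"tx": 0.7,"ty": 0.45,"tz": -0.05,"rx": 0,"ry": 0,"rz": 0.3}], grip=-1)

```text
time: 1.92
position: [0.2402, 0.5543, 0.2243]
tcp_rot: [3.086, -0.588, 0.0]
ft_force: [0.4, -0.3, -0.4]
grip_width: 0.0871
```

move_arm(commands=[{"tx": 0.74,"ty": 0.43,"tz": -0.05,"rx": 0,"ry": 0,"rz": 0.28},{"tx": 0.75,"ty": 0.42,"tz": -0.05,"rx": 0,"ry": 0,"rz": 0.28},{"tx": 0.76,"ty": 0.4,"tz": -0.05,"rx": 0,"ry": 0,"rz": 0.28},{"tx": 0.77,"ty": 0.38,"tz": -0.05,"rx": 0,"ry": 0,"rz": 0.28},{"tx": 0.78,"ty": 0.36,"tz": -0.05,"rx": 0,"ry": 0,"rz": 0.28},{"tx": 0.79,"ty": 0.34,"tz": -0.05,"rx": 0,"ry": 0,"rz": 0.28},{"tx": 0.39,"ty": 0.73,"tz": 0.07,"rx": 0,"ry": 0,"rz": 0.95},{"tx": 0.45,"ty": 0.69,"tz": 0.07,"rx": 0,"ry": 0,"rz": 0.95}])

```text
time: 2.92
position: [0.4015, 0.2605, 0.2335]
tcp_rot: [-2.95, 1.073, -0.003]
ft_force: [0.9, 0.2, 0.6]
grip_width: 0.0868
```

move_arm(commands=[{"tx": 0.51,"ty": 0.65,"tz": 0.07,"rx": 0,"ry": 0,"rz": 0.95},{"tx": 0.56,"ty": 0.61,"tz": 0.07,"rx": 0,"ry": 0,"rz": 0.95},{"tx": 0.61,"ty": 0.56,"tz": 0.07,"rx": 0,"ry": 0,"rz": 0.95},{"tx": 0.65,"ty": 0.51,"tz": 0.07,"rx": 0,"ry": 0,"rz": 0.95},{"tx": 0.69,"ty": 0.45,"tz": 0.07,"rx": 0,"ry": 0,"rz": 0.95},{"tx": 0.73,"ty": 0.39,"tz": 0.07,"rx": 0,"ry": 0,"rz": 0.95},{"tx": 0.76,"ty": 0.33,"tz": 0.07,"rx": 0,"ry": 0,"rz": 0.95},{"tx": 0.78,"ty": 0.27,"tz": 0.07,"rx": 0,"ry": 0,"rz": 0.95}])

```text
time: 3.92
position: [0.3855, -0.0801, 0.2062]
tcp_rot: [-2.414, 1.994, -0.008]
ft_force: [0.1, 0.9, 0.3]
grip_width: 0.0872
```

```bash
sed -i 's/ if v})/})/' h.py; python3 - <<'E'
from h import *
st();plan([(.3845,-.228,.19,-96.4)])
E
```

```text
t 3.92 p [ 0.3855 -0.0801  0.2062] yaw -79.1 down [ 0.01   0.005 -1.   ] F [0.1 0.9 0.3] w 0.0872
[{"tx":0.73,"ty":0.15,"tz":0.08,"rx":-0.03,"ry":0.01,"rz":0.86},{"tx":0.73,"ty":0.09,"tz":0.08,"rx":-0.03,"ry":0.01,"rz":0.86},{"tx":0.74,"ty":0.03,"tz":0.08,"rx":-0.03,"ry":0.01,"rz":0.86},{"tx":0.74,"ty":-0.02,"tz":0.08,"rx":-0.03,"ry":0.01,"rz":0.86}]
```

Follow that, then a zero row and a look from above the handle.

move_arm(commands=[{"tx": 0.73,"ty": 0.15,"tz": 0.08,"rx": -0.03,"ry": 0.01,"rz": 0.86},{"tx": 0.73,"ty": 0.09,"tz": 0.08,"rx": -0.03,"ry": 0.01,"rz": 0.86},{"tx": 0.74,"ty": 0.03,"tz": 0.08,"rx": -0.03,"ry": 0.01,"rz": 0.86},{"tx": 0.74,"ty": -0.02,"tz": 0.08,"rx": -0.03,"ry": 0.01,"rz": 0.86},{"tx": 0,"ty": 0,"tz": 0,"rx": 0,"ry": 0,"rz": 0}])

```text
time: 4.55
position: [0.3833, -0.2354, 0.1904]
tcp_rot: [-2.077, 2.353, -0.003]
ft_force: [-0.7, 0.2, 0.3]
grip_width: 0.0869
```

```bash
python3 - <<'E'
from h import *
st();plan([(.3845,-.228,.083,-96.4)])
E
```

```text
t 4.55 p [ 0.3833 -0.2354  0.1904] yaw -97.1 down [ 0.003  0.    -1.   ] F [-0.7  0.2  0.3] w 0.0869
[{"tx":-0.05,"ty":0.0,"tz":0.72,"rx":-0.01,"ry":0.0,"rz":-0.05},{"tx":-0.05,"ty":-0.0,"tz":0.72,"rx":-0.01,"ry":0.0,"rz":-0.05},{"tx":-0.05,"ty":-0.0,"tz":0.72,"rx":-0.01,"ry":0.0,"rz":-0.05}]
```

move_arm(commands=[{"tx": -0.05,"ty": 0,"tz": 0.72,"rx": -0.01,"ry": 0,"rz": -0.05},{"tx": -0.05,"ty": 0,"tz": 0.72,"rx": -0.01,"ry": 0,"rz": -0.05},{"tx": -0.05,"ty": 0,"tz": 0.6,"rx": 0,"ry": 0,"rz": -0.05},{"tx": 0,"ty": 0,"tz": 0,"rx": 0,"ry": 0,"rz": 0}])

```text
time: 5.05
position: [0.3862, -0.2269, 0.088]
tcp_rot: [-2.095, 2.335, -0.008]
ft_force: [-0.6, 0.9, 0.5]
grip_width: 0.0872
```

move_arm(commands=[{"tx": 0,"ty": 0,"tz": 0,"rx": 0,"ry": 0,"rz": 0},{"tx": 0,"ty": 0,"tz": 0,"rx": 0,"ry": 0,"rz": 0},{"tx": 0,"ty": 0,"tz": 0,"rx": 0,"ry": 0,"rz": 0},{"tx": 0,"ty": 0,"tz": 0,"rx": 0,"ry": 0,"rz": 0},{"tx": 0,"ty": 0,"tz": 0,"rx": 0,"ry": 0,"rz": 0},{"tx": 0,"ty": 0,"tz": 0,"rx": 0,"ry": 0,"rz": 0}], grip=1, grip_force=45)

```text
time: 5.8
position: [0.3894, -0.2273, 0.0926]
tcp_rot: [-2.093, 2.329, -0.021]
ft_force: [-0.6, 0.1, 0.2]
grip_width: 0.0349
```

move_arm(commands=[{"tx": 0,"ty": 0,"tz": 0.08,"rx": 0,"ry": 0,"rz": 0},{"tx": 0,"ty": 0,"tz": 0.08,"rx": 0,"ry": 0,"rz": 0},{"tx": 0,"ty": 0,"tz": 0,"rx": 0,"ry": 0,"rz": 0}])

```text
time: 6.18
position: [0.3892, -0.2274, 0.0872]
tcp_rot: [-2.099, 2.327, -0.02]
ft_force: [-0.1, 0.6, -0.2]
grip_width: 0.0218
```

```bash
python3 - <<'E'
from h import *
st()
E
```

```text
t 6.17 p [ 0.3892 -0.2274  0.0872] yaw -95.9 down [ 0.014 -0.004 -1.   ] F [-0.1  0.6 -0.2] w 0.0218
```

move_arm(commands=[{"tx": 0,"ty": 0,"tz": -0.4,"rx": 0,"ry": 0,"rz": 0},{"tx": 0,"ty": 0,"tz": -0.6,"rx": 0,"ry": 0,"rz": 0},{"tx": 0,"ty": 0,"tz": -0.6,"rx": 0,"ry": 0,"rz": 0},{"tx": 0,"ty": 0,"tz": -0.4,"rx": 0,"ry": 0,"rz": 0},{"tx": 0,"ty": 0,"tz": 0,"rx": 0,"ry": 0,"rz": 0}])

```text
time: 6.8
position: [0.3849, -0.2257, 0.1853]
tcp_rot: [-2.099, 2.332, -0.006]
ft_force: [-0.6, -0.4, -3.6]
grip_width: 0.0217
```

```bash
python3 - <<'E'
from h import *
st()
for cam in ("top","side"):
    im,d,K,R,t=grab(cam); C=cloud(d,K,R,t)
    hsv=cv2.cvtColor(im,cv2.COLOR_RGB2HSV); x,y,z=np.moveaxis(C,-1,0)
    rod=(d>0)&(y>-.185)&(y<-.05)&(abs(x-.4)<.05)&(z>.13)&(z<.25)
    a=C[rod];print(cam,len(a))
    if len(a)>5:
        m,v,s=mean_fit(a[a[:,1]<-.09]);print(m.round(4),v.round(3),a[:,1].max())
for q in ("hook_tip","hook_grip"): print(q,[(np.round(r["xyz"],3).tolist(),round(r["p"],2)) for r in bot.place_of("side",q)])
save(im,"lift",(180,180,330,300),4)
E
```

```text
t 6.8 p [ 0.3849 -0.2257  0.1853] yaw -96.0 down [ 0.005 -0.    -1.   ] F [-0.6 -0.4 -3.6] w 0.0217
top 0
side 118
[ 0.394  -0.1198  0.2105] [-0.104 -0.995  0.005] -0.07429556498896552
hook_tip [([0.395, -0.075, 0.16], 0.71)]
hook_grip [([0.383, -0.227, 0.205], 0.6)]
```

View pics/lift.png

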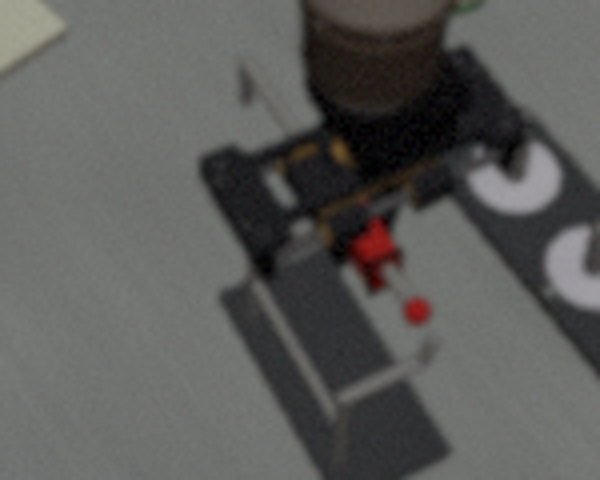

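The hook is held level, with the tip pin at crop (243,85) and the red ball at the rear end. I carry it to the front of the unit.

```bash
python3 - <<'E'
from h import *
plan([(.601,.07,.18,-89.1),(.601,.07,.0695,-89.1,.03)])
E
```

```text
[{"tx":-0.7,"ty":-0.41,"tz":0.01,"rx":-0.0,"ry":0.0,"rz":-0.15},{"tx":-0.7,"ty":-0.42,"tz":0.01,"rx":-0.0,"ry":0.0,"rz":-0.15},{"tx":-0.69,"ty":-0.43,"tz":0.01,"rx":-0.0,"ry":0.0,"rz":-0.15},{"tx":-0.69,"ty":-0.44,"tz":0.01,"rx":-0.0,"ry":0.0,"rz":-0.15},{"tx":-0.68,"ty":-0.45,"tz":0.01,"rx":-0.0,"ry":0.0,"rz":-0.15},{"tx":-0.67,"ty":-0.46,"tz":0.01,"rx":-0.0,"ry":0.0,"rz":-0.15},{"tx":-0.67,"ty":-0.47,"tz":0.01,"rx":-0.0,"ry":0.0,"rz":-0.15},{"tx":-0.66,"ty":-0.48,"tz":0.01,"rx":-0.0,"ry":0.0,"rz":-0.15}]
[{"tx":-0.66,"ty":-0.49,"tz":0.01,"rx":-0.0,"ry":0.0,"rz":-0.15},{"tx":0.0,"ty":0.0,"tz":0.55,"rx":0.0,"ry":0.0,"rz":0.0},{"tx":0.0,"ty":0.0,"tz":0.55,"rx":0.0,"ry":0.0,"rz":0.0},{"tx":0.0,"ty":0.0,"tz":0.55,"rx":0.0,"ry":0.0,"rz":0.0},{"tx":0.0,"ty":0.0,"tz":0.55,"rx":0.0,"ry":0.0,"rz":0.0}]
```

move_arm(commands=[{"tx": -0.7,"ty": -0.41,"tz": 0.01,"rx": 0,"ry": 0,"rz": -0.15},{"tx": -0.7,"ty": -0.42,"tz": 0.01,"rx": 0,"ry": 0,"rz": -0.15},{"tx": -0.69,"ty": -0.43,"tz": 0.01,"rx": 0,"ry": 0,"rz": -0.15},{"tx": -0.69,"ty": -0.44,"tz": 0.01,"rx": 0,"ry": 0,"rz": -0.15},{"tx": -0.68,"ty": -0.45,"tz": 0.01,"rx": 0,"ry": 0,"rz": -0.15},{"tx": -0.67,"ty": -0.46,"tz": 0.01,"rx": 0,"ry": 0,"rz": -0.15},{"tx": -0.67,"ty": -0.47,"tz": 0.01,"rx": 0,"ry": 0,"rz": -0.15},{"tx": -0.66,"ty": -0.48,"tz": 0.01,"rx": 0,"ry": 0,"rz": -0.15}])

```text
time: 8.0
position: [0.5773, 0.0426, 0.1668]
tcp_rot: [2.208, -2.214, -0.021]
ft_force: [-0.6, 0.1, -2.3]
grip_width: 0.0222
```

move_arm(commands=[{"tx": -0.5,"ty": -0.4,"tz": 0,"rx": 0,"ry": 0,"rz": -0.15},{"tx": 0,"ty": 0,"tz": 0.55,"rx": 0,"ry": 0,"rz": 0},{"tx": 0,"ty": 0,"tz": 0.55,"rx": 0,"ry": 0,"rz": 0},{"tx": 0,"ty": 0,"tz": 0.55,"rx": 0,"ry": 0,"rz": 0},{"tx": 0,"ty": 0,"tz": 0.45,"rx": 0,"ry": 0,"rz": 0},{"tx": 0,"ty": 0,"tz": 0,"rx": 0,"ry": 0,"rz": 0}])

```text
time: 8.75
position: [0.5936, 0.0705, 0.0477]
tcp_rot: [2.217, -2.186, -0.031]
ft_force: [-0.1, 0.3, -2.2]
grip_width: 0.0215
```

```bash
python3 - <<'E'
from h import *
st()
plan([(.5993,.204,.0695,-89.1,.03)])
im,d,K,R,t=grab("side");
for q in ("hook_tip","eye"): print(q,[(np.round(r["xyz"],3).tolist(),round(r["p"],2)) for r in bot.place_of("side",q)])
save(im,"pre",(160,70,320,190),4)
a=grab("top")
for q in ("hook_tip","eye"): print(q,[(np.round(r["xyz"],3).tolist(),round(r["p"],2)) for r in bot.place_of("top",q)])
E
```

```text
t 8.75 p [0.5936 0.0705 0.0477] yaw -89.2 down [-0.034 -0.006 -0.999] F [-0.1  0.3 -2.2] w 0.0215
[{"tx":-0.53,"ty":-0.03,"tz":-0.09,"rx":0.08,"ry":-0.01,"rz":-0.0},{"tx":-0.53,"ty":-0.03,"tz":-0.09,"rx":0.08,"ry":-0.01,"rz":-0.0},{"tx":-0.53,"ty":-0.03,"tz":-0.09,"rx":0.08,"ry":-0.01,"rz":-0.0},{"tx":-0.53,"ty":-0.03,"tz":-0.09,"rx":0.08,"ry":-0.01,"rz":-0.0},{"tx":-0.53,"ty":-0.03,"tz":-0.09,"rx":0.08,"ry":-0.01,"rz":-0.0}]
hook_tip [([0.586, 0.222, 0.022], 0.58), ([0.594, -0.156, 0.015], 0.31)]
eye [([0.6, 0.353, 0.024], 0.45)]
hook_tip []
eye [([0.785, -0.179, 0.002], 0.66)]
```

View pics/pre.png

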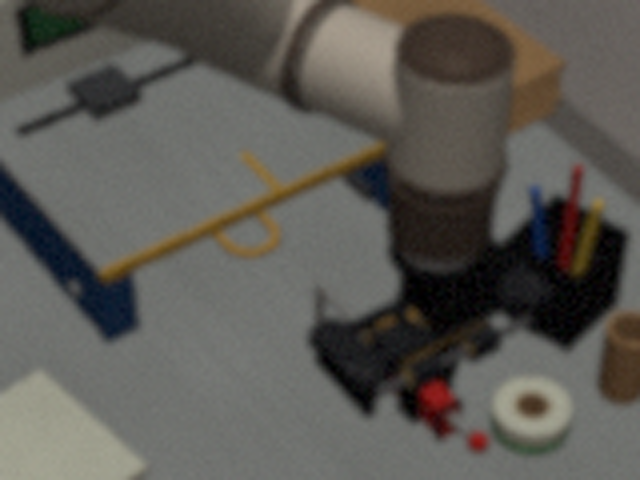

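The eye loop shows at crop (248,235) in line with the stripe, and the hook tip is at (320,293). I correct height and tilt first, then enter.

move_arm(commands=[{"tx": 0,"ty": -0.08,"tz": -0.22,"rx": 0.2,"ry": 0,"rz": 0},{"tx": 0,"ty": -0.08,"tz": -0.22,"rx": 0.2,"ry": 0,"rz": 0},{"tx": 0,"ty": 0,"tz": 0,"rx": 0,"ry": 0,"rz": 0}])

```text
time: 9.43
position: [0.6068, 0.072, 0.0782]
tcp_rot: [-2.23, 2.197, -0.02]
ft_force: [-0.1, 0.5, -3.0]
grip_width: 0.0218
```

```bash
python3 - <<'E'
from h import *
st()
plan([(.5993,.204,.0695,-89.1,.025)])
E
```

```text
t 9.43 p [0.6068 0.072  0.0782] yaw -89.1 down [ 0.017 -0.001 -1.   ] F [-0.1  0.5 -3. ] w 0.0218
[{"tx":-0.44,"ty":0.02,"tz":0.03,"rx":-0.03,"ry":-0.0,"rz":-0.0},{"tx":-0.44,"ty":0.02,"tz":0.03,"rx":-0.03,"ry":-0.0,"rz":-0.0},{"tx":-0.44,"ty":0.02,"tz":0.03,"rx":-0.03,"ry":-0.0,"rz":-0.0},{"tx":-0.44,"ty":0.02,"tz":0.03,"rx":-0.03,"ry":-0.0,"rz":-0.0},{"tx":-0.44,"ty":0.02,"tz":0.03,"rx":-0.03,"ry":-0.0,"rz":-0.0},{"tx":-0.44,"ty":0.02,"tz":0.03,"rx":-0.03,"ry":-0.0,"rz":-0.0}]
```

move_arm(commands=[{"tx": 0,"ty": 0.04,"tz": 0.16,"rx": -0.15,"ry": 0,"rz": 0},{"tx": -0.3,"ty": 0.04,"tz": 0,"rx": 0,"ry": 0,"rz": 0},{"tx": -0.4,"ty": 0.02,"tz": 0,"rx": 0,"ry": 0,"rz": 0},{"tx": -0.3,"ty": 0,"tz": 0,"rx": 0,"ry": 0,"rz": 0},{"tx": 0,"ty": 0,"tz": 0,"rx": 0,"ry": 0,"rz": 0}])

```text
time: 10.05
position: [0.6002, 0.1261, 0.0687]
tcp_rot: [-2.239, 2.204, -0.004]
ft_force: [0.3, -0.1, -3.2]
grip_width: 0.0215
```

```bash
python3 - <<'E'
from h import *
st()
plan([(.5993,.204,.0695,-89.1,.025)])
E
```

```text
t 10.05 p [0.6002 0.1261 0.0687] yaw -89.1 down [ 0.002 -0.002 -1.   ] F [ 0.3 -0.1 -3.2] w 0.0215
[{"tx":-0.39,"ty":-0.0,"tz":-0.0,"rx":-0.0,"ry":-0.0,"rz":0.0},{"tx":-0.39,"ty":-0.0,"tz":-0.0,"rx":-0.0,"ry":-0.0,"rz":0.0},{"tx":-0.39,"ty":-0.0,"tz":-0.0,"rx":-0.0,"ry":-0.0,"rz":0.0},{"tx":-0.39,"ty":-0.0,"tz":-0.0,"rx":-0.0,"ry":-0.0,"rz":0.0}]
```

move_arm(commands=[{"tx": -0.3,"ty": 0,"tz": 0,"rx": 0,"ry": 0,"rz": 0},{"tx": -0.38,"ty": 0,"tz": 0,"rx": 0,"ry": 0,"rz": 0},{"tx": -0.38,"ty": 0,"tz": 0,"rx": 0,"ry": 0,"rz": 0},{"tx": -0.3,"ty": 0,"tz": 0,"rx": 0,"ry": 0,"rz": 0},{"tx": 0,"ty": 0,"tz": 0,"rx": 0,"ry": 0,"rz": 0}])

```text
time: 10.68
position: [0.599, 0.1997, 0.0685]
tcp_rot: [-2.24, 2.202, -0.004]
ft_force: [0.0, 0.5, -2.3]
grip_width: 0.0215
```

```bash
python3 - <<'E'
from h import *
st()
plan([(.5993,.204,.0345,-89.1,.01)])
E
```

```text
t 10.68 p [0.599  0.1997 0.0685] yaw -89.0 down [ 0.002 -0.001 -1.   ] F [ 0.   0.5 -2.3] w 0.0215
[{"tx":-0.02,"ty":-0.0,"tz":0.17,"rx":-0.01,"ry":-0.0,"rz":0.0},{"tx":-0.02,"ty":-0.0,"tz":0.17,"rx":-0.01,"ry":-0.0,"rz":0.0},{"tx":-0.02,"ty":-0.0,"tz":0.17,"rx":-0.01,"ry":-0.0,"rz":0.0},{"tx":-0.02,"ty":-0.0,"tz":0.17,"rx":-0.01,"ry":-0.0,"rz":0.0}]
```

move_arm(commands=[{"tx": -0.05,"ty": 0,"tz": 0.17,"rx": 0,"ry": 0,"rz": 0},{"tx": -0.03,"ty": 0,"tz": 0.17,"rx": 0,"ry": 0,"rz": 0},{"tx": 0,"ty": 0,"tz": 0.17,"rx": 0,"ry": 0,"rz": 0},{"tx": 0,"ty": 0,"tz": 0.1,"rx": 0,"ry": 0,"rz": 0},{"tx": 0,"ty": 0,"tz": 0,"rx": 0,"ry": 0,"rz": 0}])

```text
time: 11.3
position: [0.5982, 0.2019, 0.0347]
tcp_rot: [2.236, -2.203, 0.002]
ft_force: [0.9, 0.8, -2.4]
grip_width: 0.0216
```

```bash
python3 - <<'E'
from h import *
st()
im,d,K,R,t=grab("side")
save(im,"in",(180,90,310,180),5)
E
```

```text
t 11.3 p [0.5982 0.2019 0.0347] yaw -89.2 down [-0.001 -0.003 -1.   ] F [ 0.9  0.8 -2.4] w 0.0216
```

View pics/in.png

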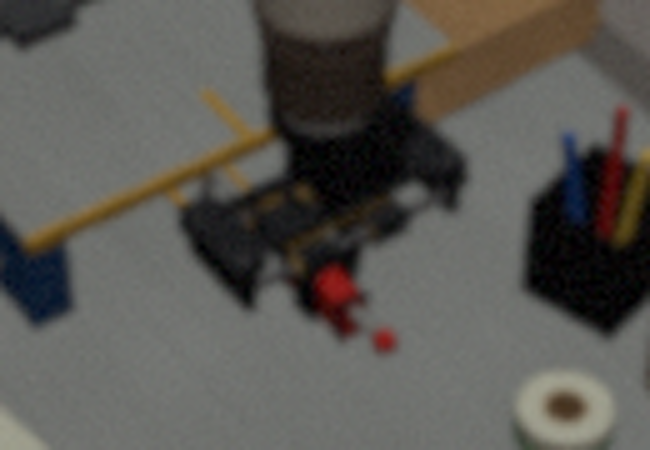

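The rod (crop 207,185) enters between the two sides of the loop, at (175,195) and (237,178). I pull.

move_arm(commands=[{"tx": 0.2,"ty": 0,"tz": 0,"rx": 0,"ry": 0,"rz": 0},{"tx": 0.3,"ty": 0,"tz": 0,"rx": 0,"ry": 0,"rz": 0},{"tx": 0.3,"ty": 0,"tz": 0,"rx": 0,"ry": 0,"rz": 0},{"tx": 0.3,"ty": 0,"tz": 0,"rx": 0,"ry": 0,"rz": 0},{"tx": 0.3,"ty": 0,"tz": 0,"rx": 0,"ry": 0,"rz": 0}])

```text
time: 11.98
position: [0.6001, 0.1304, 0.0356]
tcp_rot: [-2.237, 2.201, -0.002]
ft_force: [-0.5, 4.7, -4.5]
grip_width: 0.0219
```

```bash
python3 - <<'E'
from h import *
st()
E
```

```text
t 11.97 p [0.6001 0.1304 0.0356] yaw -89.1 down [ 0.003  0.001 -1.   ] F [-0.5  4.7 -4.5] w 0.0219
```

move_arm(commands=[{"tx": 0.35,"ty": 0,"tz": 0,"rx": 0,"ry": 0,"rz": 0},{"tx": 0.35,"ty": 0,"tz": 0,"rx": 0,"ry": 0,"rz": 0},{"tx": 0.35,"ty": 0,"tz": 0,"rx": 0,"ry": 0,"rz": 0},{"tx": 0.35,"ty": 0,"tz": 0,"rx": 0,"ry": 0,"rz": 0},{"tx": 0.35,"ty": 0,"tz": 0,"rx": 0,"ry": 0,"rz": 0},{"tx": 0.3,"ty": 0,"tz": 0,"rx": 0,"ry": 0,"rz": 0},{"tx": 0.2,"ty": 0,"tz": 0,"rx": 0,"ry": 0,"rz": 0}])

```text
time: 12.85
position: [0.6017, 0.0092, 0.0358]
tcp_rot: [-2.234, 2.203, -0.001]
ft_force: [-0.4, 4.5, -0.1]
grip_width: 0.0217
```

```bash
python3 - <<'E'
from h import *
st()
im,d,K,R,t=grab("side")
save(im,"pull",(180,90,310,190),5)
for q in ("eye","pin_a","pin_b","spacer3_c","ring3_c"): print(q,[(np.round(r["xyz"],3).tolist(),round(r["p"],2)) for r in bot.place_of("side",q)])
E
```

```text
t 12.85 p [0.6017 0.0092 0.0358] yaw -89.2 down [ 0.003  0.002 -1.   ] F [-0.4  4.5 -0.1] w 0.0217
eye [([0.603, 0.177, 0.025], 0.95)]
pin_a [([0.538, 0.26, 0.032], 0.86), ([0.665, 0.266, 0.03], 0.75), ([0.591, -0.258, 0.017], 0.21)]
pin_b [([0.538, 0.26, 0.032], 0.86), ([0.665, 0.266, 0.03], 0.75), ([0.591, -0.258, 0.017], 0.21)]
spacer3_c [([0.54, 0.261, 0.066], 0.61)]
ring3_c [([0.662, 0.264, 0.08], 0.56)]
```

move_arm(commands=[{"tx": 0.25,"ty": 0,"tz": 0,"rx": 0,"ry": 0,"rz": 0},{"tx": 0.25,"ty": 0,"tz": 0,"rx": 0,"ry": 0,"rz": 0},{"tx": 0.2,"ty": 0,"tz": 0,"rx": 0,"ry": 0,"rz": 0},{"tx": 0.15,"ty": 0,"tz": 0,"rx": 0,"ry": 0,"rz": 0},{"tx": 0.1,"ty": 0,"tz": 0,"rx": 0,"ry": 0,"rz": 0},{"tx": 0.08,"ty": 0,"tz": 0,"rx": 0,"ry": 0,"rz": 0}])

```text
time: 13.9
position: [0.603, -0.0348, 0.0335]
tcp_rot: [-2.227, 2.195, 0.008]
ft_force: [-1.0, 23.5, -4.2]
grip_width: 0.0213
```

```bash
python3 - <<'E'
from h import *
st()
E
```

```text
t 13.9 p [ 0.603  -0.0348  0.0335] yaw -89.2 down [ 0.007  0.014 -1.   ] F [-1.  23.5 -4.2] w 0.0213
```

Against the stop (23 N). I ease off and lift out of the eye.

move_arm(commands=[{"tx": -0.12,"ty": 0,"tz": 0,"rx": 0,"ry": 0,"rz": 0},{"tx": -0.1,"ty": 0,"tz": 0,"rx": 0,"ry": 0,"rz": 0},{"tx": 0,"ty": 0,"tz": -0.2,"rx": 0,"ry": 0,"rz": 0},{"tx": 0,"ty": 0,"tz": -0.4,"rx": 0,"ry": 0,"rz": 0},{"tx": 0,"ty": 0,"tz": -0.6,"rx": 0,"ry": 0,"rz": 0},{"tx": 0,"ty": 0,"tz": -0.8,"rx": 0,"ry": 0,"rz": 0},{"tx": 0,"ty": 0,"tz": -0.8,"rx": 0,"ry": 0,"rz": 0},{"tx": 0,"ty": 0,"tz": 0,"rx": 0,"ry": 0,"rz": 0}])

```text
time: 14.9
position: [0.6014, -0.0311, 0.1818]
tcp_rot: [-2.228, 2.201, 0.002]
ft_force: [0.1, 0.1, -2.7]
grip_width: 0.0218
```

```bash
python3 - <<'E'
from h import *
st()
im,d,K,R,t=grab("side")
for q in ("eye","pin_a","spacer3_c","ring3_c","hook_tip"): print(q,[(np.round(r["xyz"],3).tolist(),round(r["p"],2)) for r in bot.place_of("side",q)])
plan([(.40,-.21,.19,-96.2),(.3885,-.2265,.185,-96.2,.02)])
E
```

```text
t 14.9 p [ 0.6014 -0.0311  0.1818] yaw -89.3 down [ 0.006  0.008 -1.   ] F [ 0.1  0.1 -2.7] w 0.0218
eye [([0.603, 0.133, 0.026], 0.68), ([0.598, 0.473, 0.001], 0.17)]
pin_a [([0.539, 0.215, 0.031], 0.79), ([0.663, 0.223, 0.03], 0.61)]
spacer3_c [([0.538, 0.219, 0.065], 0.73)]
ring3_c []
hook_tip [([0.598, 0.122, 0.163], 0.62)]
[{"tx":0.59,"ty":0.67,"tz":-0.05,"rx":0.01,"ry":0.01,"rz":0.23},{"tx":0.6,"ty":0.66,"tz":-0.05,"rx":0.01,"ry":0.01,"rz":0.23},{"tx":0.62,"ty":0.64,"tz":-0.05,"rx":0.01,"ry":0.01,"rz":0.23},{"tx":0.63,"ty":0.63,"tz":-0.05,"rx":0.01,"ry":0.01,"rz":0.23},{"tx":0.64,"ty":0.62,"tz":-0.05,"rx":0.01,"ry":0.01,"rz":0.23},{"tx":0.65,"ty":0.61,"tz":-0.05,"rx":0.01,"ry":0.01,"rz":0.23},{"tx":0.18,"ty":0.1,"tz":0.05,"rx":0.0,"ry":0.0,"rz":0.0},{"tx":0.18,"ty":0.1,"tz":0.05,"rx":0.0,"ry":0.0,"rz":0.0}]
```

The eye is now at y 0.133, so the board is 0.22 out. I return the hook to the rack.

move_arm(commands=[{"tx": 0.59,"ty": 0.67,"tz": -0.08,"rx": 0.01,"ry": 0.01,"rz": 0.23},{"tx": 0.6,"ty": 0.66,"tz": -0.08,"rx": 0.01,"ry": 0.01,"rz": 0.23},{"tx": 0.62,"ty": 0.64,"tz": -0.05,"rx": 0.01,"ry": 0.01,"rz": 0.23},{"tx": 0.63,"ty": 0.63,"tz": -0.05,"rx": 0.01,"ry": 0.01,"rz": 0.23},{"tx": 0.64,"ty": 0.62,"tz": -0.05,"rx": 0.01,"ry": 0.01,"rz": 0.23},{"tx": 0.5,"ty": 0.5,"tz": 0,"rx": 0.01,"ry": 0.01,"rz": 0.23},{"tx": 0.1,"ty": 0.1,"tz": 0,"rx": 0,"ry": 0,"rz": 0},{"tx": 0,"ty": 0,"tz": 0,"rx": 0,"ry": 0,"rz": 0}])

```text
time: 16.2
position: [0.3919, -0.2115, 0.1844]
tcp_rot: [2.088, -2.331, -0.017]
ft_force: [0.2, -0.7, -2.1]
grip_width: 0.0214
```

```bash
python3 - <<'E'
from h import *
st()
plan([(.3875,-.227,.15,-96.2,.02),(.3875,-.227,.09,-96.2,.015)])
E
```

```text
t 16.2 p [ 0.3919 -0.2115  0.1844] yaw -96.3 down [-0.016  0.    -1.   ] F [ 0.2 -0.7 -2.1] w 0.0214
[{"tx":0.16,"ty":0.02,"tz":0.34,"rx":0.09,"ry":-0.01,"rz":-0.01},{"tx":0.16,"ty":0.02,"tz":0.34,"rx":0.09,"ry":-0.01,"rz":-0.01},{"tx":0.0,"ty":0.0,"tz":0.3,"rx":0.0,"ry":0.0,"rz":0.0},{"tx":0.0,"ty":0.0,"tz":0.3,"rx":0.0,"ry":0.0,"rz":0.0},{"tx":0.0,"ty":0.0,"tz":0.3,"rx":0.0,"ry":0.0,"rz":0.0},{"tx":0.0,"ty":0.0,"tz":0.3,"rx":0.0,"ry":0.0,"rz":0.0}]
```

move_arm(commands=[{"tx": 0.16,"ty": 0.04,"tz": 0.3,"rx": 0.09,"ry": 0,"rz": 0},{"tx": 0.14,"ty": 0.02,"tz": 0.3,"rx": 0.06,"ry": 0,"rz": 0},{"tx": 0,"ty": 0,"tz": 0.3,"rx": 0,"ry": 0,"rz": 0},{"tx": 0,"ty": 0,"tz": 0.2,"rx": 0,"ry": 0,"rz": 0},{"tx": 0,"ty": 0,"tz": 0,"rx": 0,"ry": 0,"rz": 0}])

```text
time: 16.82
position: [0.3921, -0.2245, 0.1271]
tcp_rot: [2.102, -2.331, 0.0]
ft_force: [-0.2, -0.4, -2.4]
grip_width: 0.022
```

```bash
python3 - <<'E'
from h import *
st()
plan([(.3875,-.227,.09,-96.2,.01)])
E
```

```text
t 16.82 p [ 0.3921 -0.2245  0.1271] yaw -95.9 down [-0.002 -0.002 -1.   ] F [-0.2 -0.4 -2.4] w 0.022
[{"tx":0.01,"ty":0.02,"tz":0.19,"rx":0.0,"ry":-0.01,"rz":0.01},{"tx":0.01,"ty":0.02,"tz":0.19,"rx":0.0,"ry":-0.01,"rz":0.01},{"tx":0.01,"ty":0.02,"tz":0.19,"rx":0.0,"ry":-0.01,"rz":0.01},{"tx":0.01,"ty":0.02,"tz":0.19,"rx":0.0,"ry":-0.01,"rz":0.01}]
```

move_arm(commands=[{"tx": 0,"ty": 0.06,"tz": 0.19,"rx": 0,"ry": 0,"rz": 0},{"tx": 0,"ty": 0.04,"tz": 0.19,"rx": 0,"ry": 0,"rz": 0},{"tx": 0,"ty": 0,"tz": 0.19,"rx": 0,"ry": 0,"rz": 0},{"tx": 0,"ty": 0,"tz": 0.1,"rx": 0,"ry": 0,"rz": 0},{"tx": 0,"ty": 0,"tz": 0.05,"rx": 0,"ry": 0,"rz": 0},{"tx": 0,"ty": 0,"tz": 0,"rx": 0,"ry": 0,"rz": 0}])

```text
time: 17.58
position: [0.3881, -0.2239, 0.0895]
tcp_rot: [2.105, -2.331, 0.004]
ft_force: [0.2, 0.0, -2.3]
grip_width: 0.0216
```

```bash
python3 - <<'E'
from h import *
st()
E
```

```text
t 17.57 p [ 0.3881 -0.2239  0.0895] yaw -95.8 down [ 0.001 -0.003 -1.   ] F [ 0.2  0.  -2.3] w 0.0216
```

move_arm(commands=[{"tx": 0,"ty": 0,"tz": 0.07,"rx": 0,"ry": 0,"rz": 0},{"tx": 0,"ty": 0,"tz": 0,"rx": 0,"ry": 0,"rz": 0}])

```text
time: 17.82
position: [0.3888, -0.2242, 0.0874]
tcp_rot: [2.106, -2.33, 0.006]
ft_force: [-1.4, 1.0, -1.2]
grip_width: 0.0215
```

move_arm(commands=[{"tx": 0,"ty": 0,"tz": 0,"rx": 0,"ry": 0,"rz": 0},{"tx": 0,"ty": 0,"tz": 0,"rx": 0,"ry": 0,"rz": 0},{"tx": 0,"ty": 0,"tz": 0,"rx": 0,"ry": 0,"rz": 0},{"tx": 0,"ty": 0,"tz": 0,"rx": 0,"ry": 0,"rz": 0},{"tx": 0,"ty": 0,"tz": 0,"rx": 0,"ry": 0,"rz": 0}], grip=-1)

```text
time: 18.45
position: [0.3903, -0.2246, 0.0882]
tcp_rot: [-2.106, 2.33, -0.011]
ft_force: [0.8, -0.9, -0.3]
grip_width: 0.0636
```

move_arm(commands=[{"tx": 0,"ty": 0,"tz": -0.4,"rx": 0,"ry": 0,"rz": 0},{"tx": 0,"ty": 0,"tz": -0.8,"rx": 0,"ry": 0,"rz": 0},{"tx": 0,"ty": 0,"tz": -0.8,"rx": 0,"ry": 0,"rz": 0},{"tx": 0,"ty": 0,"tz": -0.4,"rx": 0,"ry": 0,"rz": 0}])

```text
time: 18.95
position: [0.3882, -0.2239, 0.2096]
tcp_rot: [2.105, -2.329, 0.003]
ft_force: [0.7, 1.2, -0.7]
grip_width: 0.0865
```

```bash
python3 - <<'E'
from h import *
st()
plan([(.45,.0,.2,-90.),(.538,.218,.14,-90)])
im,d,K,R,t=grab("side")
for q in ("hook_tip","hook_grip","rack"): print(q,[(np.round(r["xyz"],3).tolist(),round(r["p"],2)) for r in bot.place_of("side",q)])
C=cloud(d,K,R,t);x,y,z=np.moveaxis(C,-1,0)
hsv=cv2.cvtColor(im,cv2.COLOR_RGB2HSV)
def circ(X,Y,lo,hi,r=.05):
    m=(d>0)&(np.hypot(x-X,y-Y)<r)&(z>lo)&(z<hi);a=C[m]
    if len(a)>5: c,rr=cv2.minEnclosingCircle(a[:,:2].astype(np.float32));print(np.round(c,4),round(rr,4),len(a),a[:,2].mean())
print("side");circ(.538,.218,.068,.08);circ(.662,.222,.085,.097)
im2,d,K,R,t=grab("top");C=cloud(d,K,R,t);x,y,z=np.moveaxis(C,-1,0)
print("top");circ(.538,.218,.068,.08);circ(.662,.222,.085,.097)
for q in ("spacer3_c","ring3_c","eye"): print(q,[(np.round(r["xyz"],3).tolist(),round(r["p"],2)) for r in bot.place_of("top",q)])
save(np.vstack([cv2.resize(im[90:320,160:340],(540,690))[:590]]),"hung")
E
```

```text
t 18.95 p [ 0.3882 -0.2239  0.2096] yaw -95.8 down [-0.001 -0.003 -1.   ] F [ 0.7  1.2 -0.7] w 0.0865
[{"tx":-0.76,"ty":-0.13,"tz":0.03,"rx":0.0,"ry":-0.01,"rz":-0.19},{"tx":-0.76,"ty":-0.14,"tz":0.03,"rx":0.0,"ry":-0.01,"rz":-0.19},{"tx":-0.76,"ty":-0.16,"tz":0.03,"rx":0.0,"ry":-0.01,"rz":-0.19},{"tx":-0.76,"ty":-0.17,"tz":0.03,"rx":0.0,"ry":-0.01,"rz":-0.19},{"tx":-0.75,"ty":-0.18,"tz":0.03,"rx":0.0,"ry":-0.01,"rz":-0.19},{"tx":-0.75,"ty":-0.19,"tz":0.03,"rx":0.0,"ry":-0.01,"rz":-0.19},{"tx":-0.73,"ty":-0.29,"tz":0.2,"rx":0.0,"ry":0.0,"rz":0.0},{"tx":-0.73,"ty":-0.29,"tz":0.2,"rx":0.0,"ry":0.0,"rz":0.0}]
[{"tx":-0.73,"ty":-0.29,"tz":0.2,"rx":0.0,"ry":0.0,"rz":0.0},{"tx":-0.73,"ty":-0.29,"tz":0.2,"rx":0.0,"ry":0.0,"rz":0.0},{"tx":-0.73,"ty":-0.29,"tz":0.2,"rx":0.0,"ry":0.0,"rz":0.0},{"tx":-0.73,"ty":-0.29,"tz":0.2,"rx":0.0,"ry":0.0,"rz":0.0}]
hook_tip []
hook_grip [([0.389, -0.225, 0.107], 0.63)]
rack [([0.39, -0.223, 0.001], 0.84), ([0.539, 0.22, 0.066], 0.63), ([0.591, -0.352, 0.009], 0.58)]
side
[0.5397 0.2142] 0.0344 175 0.07146212812397092
top
[0.5371 0.217 ] 0.0331 207 0.07191209846265642
[0.6605 0.2197] 0.0312 188 0.08964632586491808
spacer3_c [([0.541, 0.214, 0.062], 0.78)]
ring3_c []
eye [([0.606, 0.135, 0.025], 0.71)]
```

View pics/hung.png

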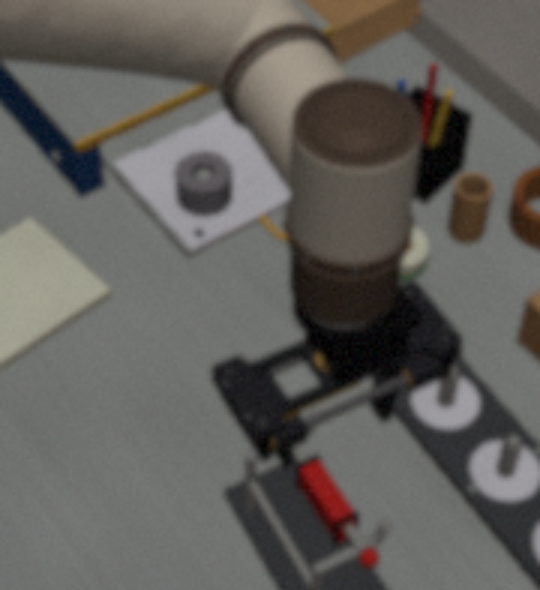

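The hook hangs on both prongs (red handle at (325,495)), and the board is out with the spacer stack at (203,182). I move to the spacers.

move_arm(commands=[{"tx": -0.76,"ty": -0.13,"tz": 0.03,"rx": 0,"ry": 0,"rz": -0.19},{"tx": -0.76,"ty": -0.14,"tz": 0.03,"rx": 0,"ry": 0,"rz": -0.19},{"tx": -0.76,"ty": -0.16,"tz": 0.03,"rx": 0,"ry": 0,"rz": -0.19},{"tx": -0.76,"ty": -0.17,"tz": 0.03,"rx": 0,"ry": 0,"rz": -0.19},{"tx": -0.75,"ty": -0.18,"tz": 0.03,"rx": 0,"ry": 0,"rz": -0.19},{"tx": -0.75,"ty": -0.19,"tz": 0.03,"rx": 0,"ry": 0,"rz": -0.19},{"tx": -0.73,"ty": -0.29,"tz": 0.2,"rx": 0,"ry": 0,"rz": 0},{"tx": -0.73,"ty": -0.29,"tz": 0.2,"rx": 0,"ry": 0,"rz": 0}])

```text
time: 20.35
position: [0.4776, 0.08, 0.169]
tcp_rot: [2.207, -2.215, -0.014]
ft_force: [0.3, -0.4, -0.1]
grip_width: 0.087
```

move_arm(commands=[{"tx": -0.73,"ty": -0.29,"tz": 0.2,"rx": 0,"ry": 0,"rz": 0},{"tx": -0.73,"ty": -0.29,"tz": 0.2,"rx": 0,"ry": 0,"rz": 0},{"tx": -0.6,"ty": -0.29,"tz": 0.1,"rx": 0,"ry": 0,"rz": 0},{"tx": -0.3,"ty": -0.2,"tz": 0,"rx": 0,"ry": 0,"rz": 0},{"tx": 0,"ty": 0,"tz": 0,"rx": 0,"ry": 0,"rz": 0}])

```text
time: 20.98
position: [0.5311, 0.2025, 0.1357]
tcp_rot: [2.203, -2.204, -0.016]
ft_force: [0.3, -0.6, -0.7]
grip_width: 0.0871
```

```bash
python3 - <<'E'
from h import *
st()
plan([(.5385,.2165,.12,-90),(.5385,.2165,.06,-90,.02)])
E
```

```text
t 20.98 p [0.5311 0.2025 0.1357] yaw -90.0 down [-0.025 -0.01  -1.   ] F [ 0.3 -0.6 -0.7] w 0.0871
[{"tx":-0.28,"ty":-0.16,"tz":0.31,"rx":0.29,"ry":-0.12,"rz":-0.01},{"tx":0.0,"ty":0.0,"tz":0.4,"rx":0.0,"ry":0.0,"rz":0.0},{"tx":0.0,"ty":0.0,"tz":0.4,"rx":0.0,"ry":0.0,"rz":0.0},{"tx":0.0,"ty":0.0,"tz":0.4,"rx":0.0,"ry":0.0,"rz":0.0}]
```

move_arm(commands=[{"tx": -0.2,"ty": -0.1,"tz": 0.3,"rx": 0.1,"ry": -0.06,"rz": 0},{"tx": -0.05,"ty": 0,"tz": 0.2,"rx": 0,"ry": 0,"rz": 0},{"tx": 0,"ty": 0,"tz": 0.2,"rx": 0,"ry": 0,"rz": 0},{"tx": 0,"ty": 0,"tz": 0,"rx": 0,"ry": 0,"rz": 0},{"tx": 0,"ty": 0,"tz": 0,"rx": 0,"ry": 0,"rz": 0}])

```text
time: 21.6
position: [0.5342, 0.2111, 0.1002]
tcp_rot: [2.205, -2.214, -0.013]
ft_force: [-0.2, -0.4, 0.1]
grip_width: 0.087
```

```bash
python3 - <<'E'
from h import *
st()
plan([(.5385,.2165,.06,-90,.015)])
E
```

```text
t 21.6 p [0.5342 0.2111 0.1002] yaw -90.2 down [-0.018 -0.006 -1.   ] F [-0.2 -0.4  0.1] w 0.087
[{"tx":-0.04,"ty":-0.03,"tz":0.27,"rx":0.07,"ry":-0.02,"rz":-0.01},{"tx":-0.04,"ty":-0.03,"tz":0.27,"rx":0.07,"ry":-0.02,"rz":-0.01},{"tx":-0.04,"ty":-0.03,"tz":0.27,"rx":0.07,"ry":-0.02,"rz":-0.01}]
```

move_arm(commands=[{"tx": -0.05,"ty": -0.04,"tz": 0.24,"rx": 0.08,"ry": -0.03,"rz": 0},{"tx": -0.05,"ty": -0.04,"tz": 0.24,"rx": 0.08,"ry": -0.03,"rz": 0},{"tx": -0.03,"ty": -0.02,"tz": 0.18,"rx": 0.04,"ry": -0.02,"rz": 0},{"tx": 0,"ty": 0,"tz": 0.03,"rx": 0,"ry": 0,"rz": 0}])

```text
time: 22.1
position: [0.5392, 0.2179, 0.0636]
tcp_rot: [-2.215, 2.224, 0.0]
ft_force: [0.1, -0.2, 0.2]
grip_width: 0.087
```

```bash
python3 - <<'E'
from h import *
st()
plan([(.5385,.2165,.06,-90,.015)])
E
```

```text
t 22.1 p [0.5392 0.2179 0.0636] yaw -90.2 down [ 0.002  0.002 -1.   ] F [ 0.1 -0.2  0.2] w 0.087
[{"tx":0.03,"ty":0.01,"tz":0.07,"rx":-0.02,"ry":0.02,"rz":-0.05}]
```

move_arm(commands=[{"tx": 0.03,"ty": 0.01,"tz": 0.06,"rx": 0,"ry": 0,"rz": 0},{"tx": 0,"ty": 0,"tz": 0,"rx": 0,"ry": 0,"rz": 0},{"tx": 0,"ty": 0,"tz": 0,"rx": 0,"ry": 0,"rz": 0},{"tx": 0,"ty": 0,"tz": 0,"rx": 0,"ry": 0,"rz": 0}], grip=1, grip_force=20)

```text
time: 22.6
position: [0.5391, 0.2165, 0.0607]
tcp_rot: [-2.215, 2.223, -0.0]
ft_force: [-0.3, 1.0, -0.7]
grip_width: 0.0658
```

```bash
python3 - <<'E'
from h import *
st()
E
```

```text
t 22.6 p [0.5391 0.2165 0.0607] yaw -90.2 down [ 0.002  0.002 -1.   ] F [-0.3  1.  -0.7] w 0.0658
```

move_arm(commands=[{"tx": 0,"ty": 0,"tz": -0.4,"rx": 0,"ry": 0,"rz": 0},{"tx": 0,"ty": 0,"tz": -0.6,"rx": 0,"ry": 0,"rz": 0},{"tx": 0,"ty": 0,"tz": -0.5,"rx": 0,"ry": 0,"rz": 0},{"tx": 0.4,"ty": -0.1,"tz": -0.1,"rx": 0,"ry": 0,"rz": 0},{"tx": 0.8,"ty": -0.1,"tz": 0,"rx": 0,"ry": 0,"rz": 0},{"tx": 0.8,"ty": -0.15,"tz": 0,"rx": 0,"ry": 0,"rz": 0},{"tx": 0.8,"ty": -0.15,"tz": 0,"rx": 0,"ry": 0,"rz": 0},{"tx": 0.8,"ty": -0.15,"tz": 0,"rx": 0,"ry": 0,"rz": 0}])

```text
time: 23.6
position: [0.569, 0.029, 0.1398]
tcp_rot: [2.219, -2.222, -0.005]
ft_force: [0.9, 1.0, -0.9]
grip_width: 0.0655
```

```bash
python3 - <<'E'
from h import *
st()
plan([(.5945,-.158,.13,-90)])
E
```

```text
t 23.6 p [0.569  0.029  0.1398] yaw -90.1 down [-0.003  0.001 -1.   ] F [ 0.9  1.  -0.9] w 0.0655
[{"tx":0.75,"ty":-0.1,"tz":0.04,"rx":0.01,"ry":0.0,"rz":-0.0},{"tx":0.75,"ty":-0.1,"tz":0.04,"rx":0.01,"ry":0.0,"rz":-0.0},{"tx":0.75,"ty":-0.1,"tz":0.04,"rx":0.01,"ry":0.0,"rz":-0.0},{"tx":0.75,"ty":-0.1,"tz":0.04,"rx":0.01,"ry":0.0,"rz":-0.0},{"tx":0.75,"ty":-0.1,"tz":0.04,"rx":0.01,"ry":0.0,"rz":-0.0}]
```

move_arm(commands=[{"tx": 0.75,"ty": -0.1,"tz": 0,"rx": 0,"ry": 0,"rz": 0},{"tx": 0.75,"ty": -0.1,"tz": 0,"rx": 0,"ry": 0,"rz": 0},{"tx": 0.75,"ty": -0.1,"tz": 0,"rx": 0,"ry": 0,"rz": 0},{"tx": 0.75,"ty": -0.1,"tz": 0,"rx": 0,"ry": 0,"rz": 0},{"tx": 0.5,"ty": -0.08,"tz": 0,"rx": 0,"ry": 0,"rz": 0},{"tx": 0,"ty": 0,"tz": 0,"rx": 0,"ry": 0,"rz": 0}])

```text
time: 24.35
position: [0.5864, -0.1607, 0.1329]
tcp_rot: [2.202, -2.227, -0.019]
ft_force: [-0.8, 0.8, -0.4]
grip_width: 0.0657
```

```bash
python3 - <<'E'
from h import *
st()
im,d,K,R,t=grab("side")
for q in ("spacer1_c","seat_a"): print(q,[(np.round(r["xyz"],3).tolist(),round(r["p"],2)) for r in bot.place_of("side",q)])
plan([(.5945,-.158,.10,-90,.02)])
E
```

```text
t 24.35 p [ 0.5864 -0.1607  0.1329] yaw -90.7 down [-0.016  0.002 -1.   ] F [-0.8  0.8 -0.4] w 0.0657
spacer1_c [([0.541, 0.221, 0.034], 0.54)]
seat_a [([0.59, -0.35, 0.012], 0.92), ([0.593, -0.26, 0.017], 0.91), ([0.595, -0.157, 0.015], 0.6)]
[{"tx":-0.0,"ty":-0.08,"tz":0.33,"rx":0.08,"ry":0.01,"rz":-0.05},{"tx":-0.0,"ty":-0.08,"tz":0.34,"rx":0.08,"ry":0.01,"rz":-0.05}]
```

move_arm(commands=[{"tx": -0.02,"ty": -0.09,"tz": 0.25,"rx": 0.1,"ry": 0.01,"rz": -0.06},{"tx": -0.02,"ty": -0.07,"tz": 0.25,"rx": 0.08,"ry": 0.01,"rz": -0.06},{"tx": 0,"ty": 0,"tz": 0,"rx": 0,"ry": 0,"rz": 0}])

```text
time: 24.88
position: [0.5945, -0.1538, 0.1062]
tcp_rot: [-2.228, 2.214, -0.001]
ft_force: [-0.1, -0.7, -0.4]
grip_width: 0.0661
```

```bash
python3 - <<'E'
from h import *
st()
plan([(.5945,-.158,.018,-90,.015)])
E
```

```text
t 24.88 p [ 0.5945 -0.1538  0.1062] yaw -89.6 down [ 0.001  0.    -1.   ] F [-0.1 -0.7 -0.4] w 0.0661
[{"tx":0.01,"ty":0.0,"tz":0.29,"rx":-0.0,"ry":0.0,"rz":0.01},{"tx":0.01,"ty":0.0,"tz":0.29,"rx":-0.0,"ry":0.0,"rz":0.01},{"tx":0.01,"ty":0.0,"tz":0.29,"rx":-0.0,"ry":0.0,"rz":0.01},{"tx":0.01,"ty":0.0,"tz":0.29,"rx":-0.0,"ry":0.0,"rz":0.01},{"tx":0.01,"ty":0.0,"tz":0.29,"rx":-0.0,"ry":0.0,"rz":0.01},{"tx":0.01,"ty":-0.0,"tz":0.29,"rx":-0.0,"ry":0.0,"rz":0.01}]
```

move_arm(commands=[{"tx": 0.08,"ty": 0,"tz": 0.1,"rx": 0,"ry": 0,"rz": 0},{"tx": 0.02,"ty": 0,"tz": 0.25,"rx": 0,"ry": 0,"rz": 0},{"tx": 0,"ty": 0,"tz": 0.25,"rx": 0,"ry": 0,"rz": 0},{"tx": 0,"ty": 0,"tz": 0.25,"rx": 0,"ry": 0,"rz": 0},{"tx": 0,"ty": 0,"tz": 0.2,"rx": 0,"ry": 0,"rz": 0},{"tx": 0,"ty": 0,"tz": 0,"rx": 0,"ry": 0,"rz": 0}])

```text
time: 25.62
position: [0.5942, -0.1589, 0.0492]
tcp_rot: [2.229, -2.214, -0.001]
ft_force: [-0.7, 0.1, 0.0]
grip_width: 0.0656
```

```bash
python3 - <<'E'
from h import *
st()
plan([(.5945,-.158,.018,-90,.015)])
E
```

```text
t 25.62 p [ 0.5942 -0.1589  0.0492] yaw -89.6 down [-0.001  0.    -1.   ] F [-0.7  0.1  0. ] w 0.0656
[{"tx":-0.01,"ty":-0.0,"tz":0.21,"rx":0.0,"ry":0.0,"rz":0.03},{"tx":-0.01,"ty":-0.0,"tz":0.21,"rx":0.0,"ry":0.0,"rz":0.03},{"tx":-0.01,"ty":-0.0,"tz":0.21,"rx":0.0,"ry":0.0,"rz":0.03}]
```

move_arm(commands=[{"tx": 0,"ty": 0,"tz": 0.22,"rx": 0,"ry": 0,"rz": 0},{"tx": 0,"ty": 0,"tz": 0.22,"rx": 0,"ry": 0,"rz": 0},{"tx": 0,"ty": 0,"tz": 0.12,"rx": 0,"ry": 0,"rz": 0},{"tx": 0,"ty": 0,"tz": 0,"rx": 0,"ry": 0,"rz": 0}])

```text
time: 26.12
position: [0.5947, -0.1589, 0.0196]
tcp_rot: [-2.229, 2.213, -0.0]
ft_force: [-0.9, -0.5, -0.6]
grip_width: 0.0656
```

move_arm(commands=[{"tx": 0,"ty": 0,"tz": 0,"rx": 0,"ry": 0,"rz": 0},{"tx": 0,"ty": 0,"tz": 0,"rx": 0,"ry": 0,"rz": 0},{"tx": 0,"ty": 0,"tz": 0,"rx": 0,"ry": 0,"rz": 0},{"tx": 0,"ty": 0,"tz": 0,"rx": 0,"ry": 0,"rz": 0}], grip=-1)

```text
time: 26.62
position: [0.5959, -0.159, 0.0211]
tcp_rot: [-2.228, 2.212, -0.004]
ft_force: [0.6, -0.9, -1.2]
grip_width: 0.0864
```

move_arm(commands=[{"tx": 0,"ty": 0,"tz": -0.4,"rx": 0,"ry": 0,"rz": 0},{"tx": 0,"ty": 0,"tz": -0.8,"rx": 0,"ry": 0,"rz": 0},{"tx": 0,"ty": 0,"tz": -0.8,"rx": 0,"ry": 0,"rz": 0},{"tx": -0.6,"ty": -0.2,"tz": -0.1,"rx": 0,"ry": 0,"rz": 0},{"tx": -0.8,"ty": -0.4,"tz": 0,"rx": 0,"ry": 0,"rz": 0},{"tx": -0.8,"ty": -0.4,"tz": 0,"rx": 0,"ry": 0,"rz": 0},{"tx": -0.8,"ty": -0.4,"tz": 0,"rx": 0,"ry": 0,"rz": 0},{"tx": -0.4,"ty": -0.2,"tz": 0,"rx": 0,"ry": 0,"rz": 0}])

```text
time: 27.62
position: [0.6762, 0.0143, 0.1318]
tcp_rot: [-2.222, 2.215, -0.006]
ft_force: [0.2, -0.2, 1.2]
grip_width: 0.0872
```

```bash
cat >> h.py <<'E'
def circs(cam,items):
    im,d,K,R,t=grab(cam); C=cloud(d,K,R,t); x,y,z=np.moveaxis(C,-1,0)
    for n,X,Y,lo,hi in items:
        m=(d>0)&(np.hypot(x-X,y-Y)<.05)&(z>lo)&(z<hi);a=C[m]
        if len(a)>5:
            c,rr=cv2.minEnclosingCircle(a[:,:2].astype(np.float32));print(cam,n,np.round(c,4),round(rr,4),len(a),a[:,2].mean().round(4))
    return im
E
python3 - <<'E'
from h import *
st()
plan([(.680,.030,.10,-90,.02)])
for c in ("top","side"): circs(c,[("roll2",.68,.03,.022,.034),("roll3",.449,-.445,.022,.034),("spacerA",.5945,-.158,.024,.034)])
E
```

```text
t 27.62 p [0.6762 0.0143 0.1318] yaw -89.8 down [ 0.006  0.    -1.   ] F [ 0.2 -0.2  1.2] w 0.0872
[{"tx":-0.16,"ty":-0.04,"tz":0.32,"rx":-0.03,"ry":0.0,"rz":0.02},{"tx":-0.16,"ty":-0.04,"tz":0.32,"rx":-0.03,"ry":0.0,"rz":0.02}]
top roll2 [0.6796 0.0333] 0.0333 89 0.0279
top roll3 [ 0.4482 -0.4445] 0.0341 229 0.0279
top spacerA [ 0.592  -0.1573] 0.0325 184 0.0281
side roll2 [0.6835 0.0307] 0.0359 212 0.0273
side roll3 [ 0.4514 -0.4464] 0.0344 445 0.0277
side spacerA [ 0.5936 -0.1587] 0.0339 209 0.0279
```

Spacer A sits flat (top at 28 mm). Now the green roll.

move_arm(commands=[{"tx": -0.16,"ty": -0.05,"tz": 0.3,"rx": -0.02,"ry": 0,"rz": 0},{"tx": -0.12,"ty": -0.03,"tz": 0.3,"rx": 0,"ry": 0,"rz": 0},{"tx": 0,"ty": 0,"tz": 0.2,"rx": 0,"ry": 0,"rz": 0},{"tx": 0,"ty": 0,"tz": 0,"rx": 0,"ry": 0,"rz": 0}])

```text
time: 28.22
position: [0.6782, 0.0262, 0.0871]
tcp_rot: [2.221, -2.221, -0.0]
ft_force: [0.1, 0.4, 0.7]
grip_width: 0.0869
```

```bash
python3 - <<'E'
from h import *
st()
plan([(.681,.031,.008,-90,.02)])
E
```

```text
t 28.23 p [0.6782 0.0262 0.0871] yaw -90.0 down [-0.001 -0.    -1.   ] F [0.1 0.4 0.7] w 0.0869
[{"tx":-0.02,"ty":-0.01,"tz":0.4,"rx":0.0,"ry":-0.0,"rz":0.0},{"tx":-0.02,"ty":-0.01,"tz":0.4,"rx":0.0,"ry":-0.0,"rz":0.0},{"tx":-0.02,"ty":-0.01,"tz":0.4,"rx":0.0,"ry":-0.0,"rz":0.0},{"tx":-0.02,"ty":-0.01,"tz":0.4,"rx":0.0,"ry":-0.0,"rz":0.0}]
```

move_arm(commands=[{"tx": -0.05,"ty": -0.03,"tz": 0.3,"rx": 0,"ry": 0,"rz": 0},{"tx": -0.03,"ty": -0.02,"tz": 0.35,"rx": 0,"ry": 0,"rz": 0},{"tx": 0,"ty": 0,"tz": 0.35,"rx": 0,"ry": 0,"rz": 0},{"tx": 0,"ty": 0,"tz": 0.2,"rx": 0,"ry": 0,"rz": 0},{"tx": 0,"ty": 0,"tz": 0,"rx": 0,"ry": 0,"rz": 0}])

```text
time: 28.85
position: [0.6805, 0.0295, 0.0223]
tcp_rot: [2.219, -2.221, -0.001]
ft_force: [0.1, 0.2, -0.5]
grip_width: 0.0871
```

```bash
python3 - <<'E'
from h import *
st()
E
```

```text
t 28.85 p [0.6805 0.0295 0.0223] yaw -90.1 down [-0.002 -0.001 -1.   ] F [ 0.1  0.2 -0.5] w 0.0871
```

move_arm(commands=[{"tx": -0.02,"ty": 0,"tz": 0.17,"rx": 0,"ry": 0,"rz": 0},{"tx": 0,"ty": 0,"tz": 0,"rx": 0,"ry": 0,"rz": 0}])

```text
time: 29.1
position: [0.681, 0.0307, 0.0139]
tcp_rot: [2.22, -2.222, 0.0]
ft_force: [-0.2, -0.0, 0.3]
grip_width: 0.0871
```

move_arm(commands=[{"tx": 0,"ty": 0,"tz": 0,"rx": 0,"ry": 0,"rz": 0},{"tx": 0,"ty": 0,"tz": 0,"rx": 0,"ry": 0,"rz": 0},{"tx": 0,"ty": 0,"tz": 0,"rx": 0,"ry": 0,"rz": 0},{"tx": 0,"ty": 0,"tz": 0,"rx": 0,"ry": 0,"rz": 0}], grip=1, grip_force=20)

```text
time: 29.6
position: [0.6817, 0.0309, 0.0151]
tcp_rot: [-2.22, 2.221, -0.002]
ft_force: [0.2, 0.1, -1.1]
grip_width: 0.068
```

move_arm(commands=[{"tx": 0,"ty": 0,"tz": -0.4,"rx": 0,"ry": 0,"rz": 0},{"tx": 0,"ty": 0,"tz": -0.8,"rx": 0,"ry": 0,"rz": 0},{"tx": 0,"ty": 0,"tz": -0.8,"rx": 0,"ry": 0,"rz": 0},{"tx": 0.3,"ty": 0.1,"tz": -0.3,"rx": 0,"ry": 0,"rz": 0},{"tx": 0.7,"ty": 0.35,"tz": 0,"rx": 0,"ry": 0,"rz": 0},{"tx": 0.8,"ty": 0.4,"tz": 0,"rx": 0,"ry": 0,"rz": 0},{"tx": 0.8,"ty": 0.4,"tz": 0,"rx": 0,"ry": 0,"rz": 0},{"tx": 0.6,"ty": 0.3,"tz": 0,"rx": 0,"ry": 0,"rz": 0}])

```text
time: 30.6
position: [0.5967, -0.1345, 0.1277]
tcp_rot: [2.217, -2.217, -0.011]
ft_force: [0.0, -0.2, -1.1]
grip_width: 0.0679
```

```bash
python3 - <<'E'
from h import *
st()
plan([(.594,-.158,.125,-90,.03)])
E
```

```text
t 30.6 p [ 0.5967 -0.1345  0.1277] yaw -90.0 down [-0.01  0.   -1.  ] F [ 0.  -0.2 -1.1] w 0.0679
[{"tx":0.47,"ty":0.05,"tz":0.05,"rx":0.11,"ry":0.0,"rz":0.0}]
```

move_arm(commands=[{"tx": 0.3,"ty": 0.04,"tz": 0,"rx": 0.07,"ry": 0,"rz": 0},{"tx": 0.1,"ty": 0.01,"tz": 0.1,"rx": 0.03,"ry": 0,"rz": 0},{"tx": 0.02,"ty": 0,"tz": 0.15,"rx": 0,"ry": 0,"rz": 0},{"tx": 0,"ty": 0,"tz": 0,"rx": 0,"ry": 0,"rz": 0}])

```text
time: 31.1
position: [0.5917, -0.1579, 0.1118]
tcp_rot: [2.216, -2.223, -0.007]
ft_force: [0.1, -0.3, -0.5]
grip_width: 0.0683
```

```bash
python3 - <<'E'
from h import *
st()
plan([(.594,-.158,.045,-90,.015)])
E
```

```text
t 31.1 p [ 0.5917 -0.1579  0.1118] yaw -90.2 down [-0.005  0.001 -1.   ] F [ 0.1 -0.3 -0.5] w 0.0683
[{"tx":0.0,"ty":-0.01,"tz":0.27,"rx":0.01,"ry":0.0,"rz":-0.01},{"tx":0.0,"ty":-0.01,"tz":0.27,"rx":0.01,"ry":0.0,"rz":-0.01},{"tx":0.0,"ty":-0.01,"tz":0.27,"rx":0.01,"ry":0.0,"rz":-0.01},{"tx":0.0,"ty":-0.01,"tz":0.27,"rx":0.01,"ry":0.0,"rz":-0.01},{"tx":0.0,"ty":-0.01,"tz":0.27,"rx":0.01,"ry":0.0,"rz":-0.01}]
```

move_arm(commands=[{"tx": 0,"ty": -0.04,"tz": 0.2,"rx": 0.03,"ry": 0,"rz": 0},{"tx": 0,"ty": -0.02,"tz": 0.25,"rx": 0.02,"ry": 0,"rz": 0},{"tx": 0,"ty": 0,"tz": 0.25,"rx": 0,"ry": 0,"rz": 0},{"tx": 0,"ty": 0,"tz": 0.25,"rx": 0,"ry": 0,"rz": 0},{"tx": 0,"ty": 0,"tz": 0.2,"rx": 0,"ry": 0,"rz": 0},{"tx": 0,"ty": 0,"tz": 0,"rx": 0,"ry": 0,"rz": 0}])

```text
time: 31.85
position: [0.5958, -0.1565, 0.0494]
tcp_rot: [2.221, -2.222, -0.002]
ft_force: [0.1, -0.4, -1.6]
grip_width: 0.068
```

```bash
python3 - <<'E'
from h import *
st()
E
```

```text
t 31.85 p [ 0.5958 -0.1565  0.0494] yaw -90.0 down [-0.001  0.001 -1.   ] F [ 0.1 -0.4 -1.6] w 0.068
```

move_arm(commands=[{"tx": 0,"ty": 0.03,"tz": 0.1,"rx": 0,"ry": 0,"rz": 0},{"tx": 0,"ty": 0,"tz": 0,"rx": 0,"ry": 0,"rz": 0}])

```text
time: 32.1
position: [0.5946, -0.1566, 0.0445]
tcp_rot: [-2.221, 2.221, 0.0]
ft_force: [0.0, -1.4, -1.5]
grip_width: 0.0679
```

move_arm(commands=[{"tx": 0,"ty": 0,"tz": 0,"rx": 0,"ry": 0,"rz": 0},{"tx": 0,"ty": 0,"tz": 0,"rx": 0,"ry": 0,"rz": 0},{"tx": 0,"ty": 0,"tz": 0,"rx": 0,"ry": 0,"rz": 0},{"tx": 0,"ty": 0,"tz": 0,"rx": 0,"ry": 0,"rz": 0}], grip=-1)

```text
time: 32.6
position: [0.595, -0.1561, 0.0456]
tcp_rot: [-2.22, 2.22, -0.001]
ft_force: [0.1, 0.1, -0.3]
grip_width: 0.0862
```

move_arm(commands=[{"tx": 0,"ty": 0,"tz": -0.4,"rx": 0,"ry": 0,"rz": 0},{"tx": 0,"ty": 0,"tz": -0.8,"rx": 0,"ry": 0,"rz": 0},{"tx": 0,"ty": 0,"tz": -0.6,"rx": 0,"ry": 0,"rz": 0},{"tx": -0.6,"ty": -0.1,"tz": -0.2,"rx": 0,"ry": 0,"rz": 0},{"tx": -0.9,"ty": -0.15,"tz": 0,"rx": 0,"ry": 0,"rz": 0},{"tx": -0.9,"ty": -0.15,"tz": 0,"rx": 0,"ry": 0,"rz": 0},{"tx": -0.9,"ty": -0.15,"tz": 0,"rx": 0,"ry": 0,"rz": 0},{"tx": -0.9,"ty": -0.15,"tz": 0,"rx": 0,"ry": 0,"rz": 0}])

```text
time: 33.6
position: [0.6308, 0.0567, 0.1505]
tcp_rot: [-2.211, 2.226, -0.001]
ft_force: [0.0, -0.7, -0.3]
grip_width: 0.0871
```

```bash
python3 - <<'E'
from h import *
st()
plan([(.662,.220,.13,-90,.04)])
for c in ("top","side"): circs(c,[("rollA",.594,-.158,.05,.061),("ring",.662,.22,.085,.097),("roll3",.449,-.445,.022,.034)])
E
```

```text
t 33.6 p [0.6308 0.0567 0.1505] yaw -90.4 down [ 0.003  0.002 -1.   ] F [ 0.  -0.7 -0.3] w 0.0871
[{"tx":-0.65,"ty":-0.12,"tz":0.08,"rx":-0.01,"ry":0.0,"rz":-0.01},{"tx":-0.65,"ty":-0.12,"tz":0.08,"rx":-0.01,"ry":0.0,"rz":-0.01},{"tx":-0.65,"ty":-0.12,"tz":0.08,"rx":-0.01,"ry":0.0,"rz":-0.01},{"tx":-0.65,"ty":-0.12,"tz":0.08,"rx":-0.01,"ry":0.0,"rz":-0.01},{"tx":-0.65,"ty":-0.12,"tz":0.08,"rx":-0.01,"ry":0.0,"rz":-0.01}]
top rollA [ 0.5921 -0.155 ] 0.034 229 0.0556
top roll3 [ 0.4478 -0.4447] 0.0347 228 0.0279
side rollA [ 0.5946 -0.156 ] 0.0359 293 0.0557
side roll3 [ 0.4509 -0.446 ] 0.0344 447 0.0276
```

Roll seated (top at 56 mm). Next, the ring.

move_arm(commands=[{"tx": -0.65,"ty": -0.13,"tz": 0.05,"rx": 0,"ry": 0,"rz": 0},{"tx": -0.65,"ty": -0.13,"tz": 0.05,"rx": 0,"ry": 0,"rz": 0},{"tx": -0.65,"ty": -0.13,"tz": 0.05,"rx": 0,"ry": 0,"rz": 0},{"tx": -0.6,"ty": -0.12,"tz": 0.05,"rx": 0,"ry": 0,"rz": 0},{"tx": -0.4,"ty": -0.1,"tz": 0,"rx": 0,"ry": 0,"rz": 0},{"tx": 0,"ty": 0,"tz": 0,"rx": 0,"ry": 0,"rz": 0}])

```text
time: 34.45
position: [0.6628, 0.2101, 0.1402]
tcp_rot: [-2.216, 2.222, -0.001]
ft_force: [-0.3, -1.1, -1.2]
grip_width: 0.0868
```

```bash
python3 - <<'E'
from h import *
st()
plan([(.662,.220,.10,-90,.02)])
E
```

```text
t 34.45 p [0.6628 0.2101 0.1402] yaw -90.2 down [ 0.003  0.002 -1.   ] F [-0.3 -1.1 -1.2] w 0.0868
[{"tx":-0.07,"ty":0.01,"tz":0.27,"rx":-0.01,"ry":0.01,"rz":-0.01},{"tx":-0.07,"ty":0.01,"tz":0.27,"rx":-0.01,"ry":0.01,"rz":-0.01},{"tx":-0.07,"ty":0.01,"tz":0.27,"rx":-0.01,"ry":0.01,"rz":-0.01}]
```

move_arm(commands=[{"tx": -0.12,"ty": 0.01,"tz": 0.2,"rx": 0,"ry": 0,"rz": 0},{"tx": -0.08,"ty": 0,"tz": 0.3,"rx": 0,"ry": 0,"rz": 0},{"tx": 0,"ty": 0,"tz": 0.3,"rx": 0,"ry": 0,"rz": 0},{"tx": 0,"ty": 0,"tz": 0.2,"rx": 0,"ry": 0,"rz": 0},{"tx": 0,"ty": 0,"tz": 0,"rx": 0,"ry": 0,"rz": 0}])

```text
time: 35.08
position: [0.6612, 0.2176, 0.0854]
tcp_rot: [2.214, -2.228, -0.001]
ft_force: [0.5, -0.4, 0.0]
grip_width: 0.0869
```

```bash
python3 - <<'E'
from h import *
st()
plan([(.662,.220,.073,-90,.02)])
E
```

```text
t 35.08 p [0.6612 0.2176 0.0854] yaw -90.4 down [-0.001  0.    -1.   ] F [ 0.5 -0.4  0. ] w 0.0869
[{"tx":-0.05,"ty":-0.02,"tz":0.25,"rx":0.01,"ry":0.0,"rz":-0.07}]
```

move_arm(commands=[{"tx": -0.04,"ty": -0.02,"tz": 0.22,"rx": 0,"ry": 0,"rz": 0},{"tx": 0,"ty": 0,"tz": 0,"rx": 0,"ry": 0,"rz": 0}])

```text
time: 35.33
position: [0.6626, 0.2195, 0.074]
tcp_rot: [-2.214, 2.228, 0.001]
ft_force: [0.7, -1.3, -0.1]
grip_width: 0.0873
```

move_arm(commands=[{"tx": 0,"ty": 0,"tz": 0,"rx": 0,"ry": 0,"rz": 0},{"tx": 0,"ty": 0,"tz": 0,"rx": 0,"ry": 0,"rz": 0},{"tx": 0,"ty": 0,"tz": 0,"rx": 0,"ry": 0,"rz": 0},{"tx": 0,"ty": 0,"tz": 0,"rx": 0,"ry": 0,"rz": 0}], grip=1, grip_force=20)

```text
time: 35.83
position: [0.6633, 0.2199, 0.0754]
tcp_rot: [-2.213, 2.226, -0.001]
ft_force: [0.2, -1.1, 0.4]
grip_width: 0.0602
```

move_arm(commands=[{"tx": 0,"ty": 0,"tz": -0.4,"rx": 0,"ry": 0,"rz": 0},{"tx": 0,"ty": 0,"tz": -0.7,"rx": 0,"ry": 0,"rz": 0},{"tx": 0,"ty": 0,"tz": -0.5,"rx": 0,"ry": 0,"rz": 0},{"tx": 0.5,"ty": 0.05,"tz": -0.1,"rx": 0,"ry": 0,"rz": 0},{"tx": 0.9,"ty": 0.15,"tz": 0,"rx": 0,"ry": 0,"rz": 0},{"tx": 0.9,"ty": 0.15,"tz": 0,"rx": 0,"ry": 0,"rz": 0},{"tx": 0.9,"ty": 0.15,"tz": 0,"rx": 0,"ry": 0,"rz": 0},{"tx": 0.9,"ty": 0.15,"tz": 0,"rx": 0,"ry": 0,"rz": 0}])

```text
time: 36.83
position: [0.6248, 0.0079, 0.1587]
tcp_rot: [2.215, -2.222, -0.006]
ft_force: [0.8, 0.3, -0.7]
grip_width: 0.0603
```

```bash
python3 - <<'E'
from h import *
st()
plan([(.594,-.157,.14,-90,.04)])
for c in ("top","side"): circs(c,[("ring2",.662,.22,.065,.076),("roll3",.449,-.445,.022,.034)])
E
```

```text
t 36.83 p [0.6248 0.0079 0.1587] yaw -90.2 down [-0.005 -0.    -1.   ] F [ 0.8  0.3 -0.7] w 0.0603
[{"tx":0.66,"ty":0.12,"tz":0.08,"rx":0.01,"ry":-0.0,"rz":-0.01},{"tx":0.66,"ty":0.12,"tz":0.08,"rx":0.01,"ry":-0.0,"rz":-0.01},{"tx":0.66,"ty":0.12,"tz":0.08,"rx":0.01,"ry":-0.0,"rz":-0.01},{"tx":0.66,"ty":0.12,"tz":0.08,"rx":0.01,"ry":-0.0,"rz":-0.01},{"tx":0.66,"ty":0.12,"tz":0.07,"rx":0.01,"ry":-0.0,"rz":-0.01}]
top roll3 [ 0.449  -0.4437] 0.0345 233 0.0279
side ring2 [0.6614 0.2187] 0.0327 109 0.0694
side roll3 [ 0.4507 -0.4452] 0.0349 444 0.0277
```

move_arm(commands=[{"tx": 0.66,"ty": 0.12,"tz": 0,"rx": 0,"ry": 0,"rz": 0},{"tx": 0.66,"ty": 0.12,"tz": 0,"rx": 0,"ry": 0,"rz": 0},{"tx": 0.66,"ty": 0.12,"tz": 0,"rx": 0,"ry": 0,"rz": 0},{"tx": 0.6,"ty": 0.11,"tz": 0,"rx": 0,"ry": 0,"rz": 0},{"tx": 0.35,"ty": 0.07,"tz": 0,"rx": 0,"ry": 0,"rz": 0},{"tx": 0,"ty": 0,"tz": 0,"rx": 0,"ry": 0,"rz": 0}])

```text
time: 37.67
position: [0.5904, -0.1473, 0.1554]
tcp_rot: [2.201, -2.228, -0.015]
ft_force: [0.2, -0.3, 0.4]
grip_width: 0.0603
```

```bash
python3 - <<'E'
from h import *
st()
plan([(.594,-.157,.12,-90,.02)])
im,d,K,R,t=grab("side")
print([(np.round(r["xyz"],3).tolist(),round(r["p"],2)) for r in bot.place_of("side","ring1_c")])
save(im,"ring",(250,150,370,250),5)
E
```

```text
t 37.67 p [ 0.5904 -0.1473  0.1554] yaw -90.7 down [-0.014  0.    -1.   ] F [ 0.2 -0.3  0.4] w 0.0603
[{"tx":0.1,"ty":-0.04,"tz":0.35,"rx":0.08,"ry":0.0,"rz":-0.07},{"tx":0.1,"ty":-0.04,"tz":0.35,"rx":0.08,"ry":0.0,"rz":-0.07}]
[([0.587, -0.145, 0.16], 0.6), ([0.66, 0.22, 0.04], 0.46), ([0.398, -0.075, 0.065], 0.42)]
```

View pics/ring.png

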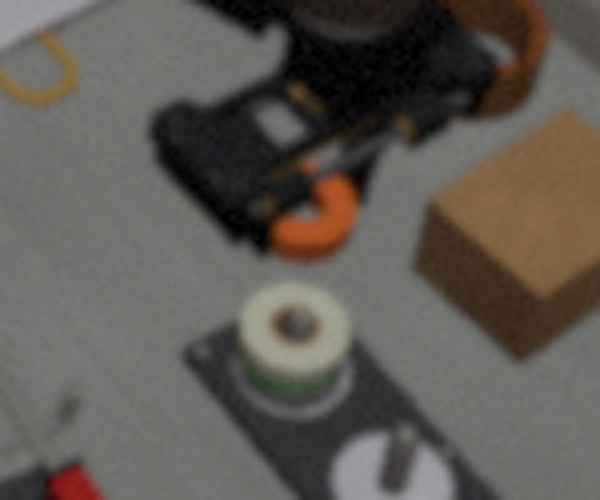

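The ring (310,215) is held level with its bore open. The roll (295,340) sits on post A. I align and lower.

move_arm(commands=[{"tx": 0.12,"ty": -0.05,"tz": 0.3,"rx": 0.09,"ry": 0,"rz": -0.06},{"tx": 0.08,"ty": -0.03,"tz": 0.3,"rx": 0.07,"ry": 0,"rz": -0.06},{"tx": 0,"ty": 0,"tz": 0.2,"rx": 0,"ry": 0,"rz": 0},{"tx": 0,"ty": 0,"tz": 0,"rx": 0,"ry": 0,"rz": 0}])

```text
time: 38.28
position: [0.5964, -0.1521, 0.1147]
tcp_rot: [-2.227, 2.213, -0.002]
ft_force: [0.1, -0.5, -0.9]
grip_width: 0.0604
```

```bash
python3 - <<'E'
from h import *
st()
plan([(.594,-.157,.063,-90,.015)])
E
```

```text
t 38.27 p [ 0.5964 -0.1521  0.1147] yaw -89.6 down [ 0.003  0.001 -1.   ] F [ 0.1 -0.5 -0.9] w 0.0604
[{"tx":0.02,"ty":0.01,"tz":0.26,"rx":-0.01,"ry":0.0,"rz":0.02},{"tx":0.02,"ty":0.01,"tz":0.26,"rx":-0.01,"ry":0.0,"rz":0.02},{"tx":0.02,"ty":0.01,"tz":0.26,"rx":-0.01,"ry":0.0,"rz":0.02},{"tx":0.02,"ty":0.01,"tz":0.26,"rx":-0.01,"ry":0.0,"rz":0.02}]
```

move_arm(commands=[{"tx": 0.08,"ty": 0.05,"tz": 0.15,"rx": -0.02,"ry": 0,"rz": 0},{"tx": 0.02,"ty": 0,"tz": 0.2,"rx": 0,"ry": 0,"rz": 0},{"tx": 0,"ty": 0,"tz": 0.2,"rx": 0,"ry": 0,"rz": 0},{"tx": 0,"ty": 0,"tz": 0.15,"rx": 0,"ry": 0,"rz": 0},{"tx": 0,"ty": 0,"tz": 0,"rx": 0,"ry": 0,"rz": 0}])

```text
time: 38.9
position: [0.5945, -0.1569, 0.0781]
tcp_rot: [-2.228, 2.212, -0.002]
ft_force: [0.7, 0.0, 0.1]
grip_width: 0.0606
```

```bash
python3 - <<'E'
from h import *
st()
plan([(.594,-.157,.063,-90,.015)])
E
```

```text
t 38.9 p [ 0.5945 -0.1569  0.0781] yaw -89.6 down [ 0.002  0.    -1.   ] F [0.7 0.  0.1] w 0.0606
[{"tx":0.0,"ty":0.01,"tz":0.15,"rx":-0.01,"ry":0.0,"rz":0.04},{"tx":0.0,"ty":0.01,"tz":0.15,"rx":-0.01,"ry":0.0,"rz":0.04}]
```

Lower, release, lift and head to the spacers again.

move_arm(commands=[{"tx": 0,"ty": 0.01,"tz": 0.15,"rx": 0,"ry": 0,"rz": 0},{"tx": 0,"ty": 0,"tz": 0.12,"rx": 0,"ry": 0,"rz": 0},{"tx": 0,"ty": 0,"tz": 0,"rx": 0,"ry": 0,"rz": 0}])

```text
time: 39.28
position: [0.5943, -0.1569, 0.0639]
tcp_rot: [-2.228, 2.212, -0.003]
ft_force: [0.1, -0.2, -0.3]
grip_width: 0.0604
```

move_arm(commands=[{"tx": 0,"ty": 0,"tz": 0,"rx": 0,"ry": 0,"rz": 0},{"tx": 0,"ty": 0,"tz": 0,"rx": 0,"ry": 0,"rz": 0},{"tx": 0,"ty": 0,"tz": 0,"rx": 0,"ry": 0,"rz": 0},{"tx": 0,"ty": 0,"tz": 0,"rx": 0,"ry": 0,"rz": 0}], grip=-1)

```text
time: 39.78
position: [0.5951, -0.157, 0.065]
tcp_rot: [-2.227, 2.211, -0.006]
ft_force: [0.4, -0.8, -1.1]
grip_width: 0.0855
```

move_arm(commands=[{"tx": 0,"ty": 0,"tz": -0.4,"rx": 0,"ry": 0,"rz": 0},{"tx": 0,"ty": 0,"tz": -0.7,"rx": 0,"ry": 0,"rz": 0},{"tx": 0,"ty": 0,"tz": -0.5,"rx": 0,"ry": 0,"rz": 0},{"tx": -0.5,"ty": 0.05,"tz": 0,"rx": 0,"ry": 0,"rz": 0},{"tx": -0.9,"ty": 0.13,"tz": 0,"rx": 0,"ry": 0,"rz": 0},{"tx": -0.9,"ty": 0.13,"tz": 0,"rx": 0,"ry": 0,"rz": 0},{"tx": -0.9,"ty": 0.13,"tz": 0,"rx": 0,"ry": 0,"rz": 0},{"tx": -0.9,"ty": 0.13,"tz": 0,"rx": 0,"ry": 0,"rz": 0}])

```text
time: 40.78
position: [0.5652, 0.0505, 0.1485]
tcp_rot: [-2.218, 2.216, -0.009]
ft_force: [-0.0, -0.3, -0.1]
grip_width: 0.087
```

```bash
python3 - <<'E'
from h import *
st()
plan([(.5385,.2165,.12,-90,.04)])
for c in ("top","side"): circs(c,[("ringA",.594,-.157,.07,.085),("spacer2",.5385,.2165,.052,.063),("roll3",.449,-.445,.022,.034)])
E
```

```text
t 40.77 p [0.5652 0.0505 0.1485] yaw -89.9 down [ 0.008  0.    -1.   ] F [-0.  -0.3 -0.1] w 0.087
[{"tx":-0.66,"ty":0.11,"tz":0.11,"rx":-0.02,"ry":0.0,"rz":0.0},{"tx":-0.66,"ty":0.11,"tz":0.11,"rx":-0.02,"ry":0.0,"rz":0.0},{"tx":-0.66,"ty":0.11,"tz":0.11,"rx":-0.02,"ry":0.0,"rz":0.0},{"tx":-0.66,"ty":0.11,"tz":0.11,"rx":-0.02,"ry":0.0,"rz":0.0},{"tx":-0.66,"ty":0.11,"tz":0.11,"rx":-0.02,"ry":0.0,"rz":0.0}]
top ringA [ 0.5913 -0.1576] 0.0312 199 0.076
top roll3 [ 0.4475 -0.4444] 0.0345 226 0.028
side ringA [ 0.5961 -0.1584] 0.0333 244 0.0752
side spacer2 [0.5407 0.2154] 0.0354 180 0.0572
side roll3 [ 0.4511 -0.4471] 0.0348 442 0.0278
```

First stack complete (ring top at 76 mm). Second spacer: target TCP z 0.0465.

move_arm(commands=[{"tx": -0.66,"ty": 0.11,"tz": 0.08,"rx": -0.02,"ry": 0,"rz": 0},{"tx": -0.66,"ty": 0.11,"tz": 0.08,"rx": -0.02,"ry": 0,"rz": 0},{"tx": -0.66,"ty": 0.11,"tz": 0.08,"rx": -0.02,"ry": 0,"rz": 0},{"tx": -0.6,"ty": 0.1,"tz": 0.08,"rx": 0,"ry": 0,"rz": 0},{"tx": -0.45,"ty": 0.05,"tz": 0,"rx": 0,"ry": 0,"rz": 0},{"tx": 0,"ty": 0,"tz": 0,"rx": 0,"ry": 0,"rz": 0}])

```text
time: 41.62
position: [0.5407, 0.207, 0.1332]
tcp_rot: [-2.223, 2.214, -0.004]
ft_force: [0.1, -0.4, -0.6]
grip_width: 0.0868
```

```bash
python3 - <<'E'
from h import *
st()
plan([(.539,.2165,.0465,-90,.02)])
E
```

```text
t 41.62 p [0.5407 0.207  0.1332] yaw -89.7 down [ 0.005  0.001 -1.   ] F [ 0.1 -0.4 -0.6] w 0.0868
[{"tx":-0.04,"ty":0.01,"tz":0.35,"rx":-0.01,"ry":0.0,"rz":0.01},{"tx":-0.04,"ty":0.01,"tz":0.35,"rx":-0.01,"ry":0.0,"rz":0.01},{"tx":-0.04,"ty":0.01,"tz":0.35,"rx":-0.01,"ry":0.0,"rz":0.01},{"tx":-0.04,"ty":0.01,"tz":0.35,"rx":-0.01,"ry":0.0,"rz":0.01},{"tx":-0.04,"ty":0.01,"tz":0.35,"rx":-0.01,"ry":0.0,"rz":0.01}]
```

move_arm(commands=[{"tx": -0.12,"ty": 0.03,"tz": 0.25,"rx": -0.03,"ry": 0,"rz": 0},{"tx": -0.06,"ty": 0,"tz": 0.35,"rx": 0,"ry": 0,"rz": 0},{"tx": 0,"ty": 0,"tz": 0.35,"rx": 0,"ry": 0,"rz": 0},{"tx": 0,"ty": 0,"tz": 0.3,"rx": 0,"ry": 0,"rz": 0},{"tx": 0,"ty": 0,"tz": 0.2,"rx": 0,"ry": 0,"rz": 0},{"tx": 0,"ty": 0,"tz": 0,"rx": 0,"ry": 0,"rz": 0}])

```text
time: 42.38
position: [0.5394, 0.2131, 0.0559]
tcp_rot: [-2.22, 2.222, -0.0]
ft_force: [-1.1, 0.3, 0.3]
grip_width: 0.087
```

```bash
python3 - <<'E'
from h import *
st()
plan([(.539,.2165,.0465,-90,.02)])
E
```

```text
t 42.38 p [0.5394 0.2131 0.0559] yaw -90.1 down [ 0. -0. -1.] F [-1.1  0.3  0.3] w 0.087
[{"tx":-0.07,"ty":0.01,"tz":0.19,"rx":-0.0,"ry":-0.0,"rz":-0.01}]
```

move_arm(commands=[{"tx": -0.07,"ty": 0.01,"tz": 0.18,"rx": 0,"ry": 0,"rz": 0},{"tx": 0,"ty": 0,"tz": 0,"rx": 0,"ry": 0,"rz": 0}])

```text
time: 42.62
position: [0.5394, 0.2171, 0.047]
tcp_rot: [-2.219, 2.221, -0.001]
ft_force: [0.4, -0.0, 0.5]
grip_width: 0.0867
```

move_arm(commands=[{"tx": 0,"ty": 0,"tz": 0,"rx": 0,"ry": 0,"rz": 0},{"tx": 0,"ty": 0,"tz": 0,"rx": 0,"ry": 0,"rz": 0},{"tx": 0,"ty": 0,"tz": 0,"rx": 0,"ry": 0,"rz": 0},{"tx": 0,"ty": 0,"tz": 0,"rx": 0,"ry": 0,"rz": 0}], grip=1, grip_force=20)

```text
time: 43.12
position: [0.5399, 0.2176, 0.0481]
tcp_rot: [-2.218, 2.219, -0.001]
ft_force: [0.0, 0.6, 0.1]
grip_width: 0.0657
```

move_arm(commands=[{"tx": 0,"ty": 0,"tz": -0.4,"rx": 0,"ry": 0,"rz": 0},{"tx": 0,"ty": 0,"tz": -0.7,"rx": 0,"ry": 0,"rz": 0},{"tx": 0,"ty": 0,"tz": -0.7,"rx": 0,"ry": 0,"rz": 0},{"tx": 0.5,"ty": -0.05,"tz": -0.2,"rx": 0,"ry": 0,"rz": 0},{"tx": 0.9,"ty": -0.1,"tz": 0,"rx": 0,"ry": 0,"rz": 0},{"tx": 0.9,"ty": -0.1,"tz": 0,"rx": 0,"ry": 0,"rz": 0},{"tx": 0.9,"ty": -0.1,"tz": 0,"rx": 0,"ry": 0,"rz": 0},{"tx": 0.9,"ty": -0.1,"tz": 0,"rx": 0,"ry": 0,"rz": 0}])

```text
time: 44.12
position: [0.5625, 0.0096, 0.1514]
tcp_rot: [-2.225, 2.212, -0.003]
ft_force: [-0.6, -0.3, 0.1]
grip_width: 0.0658
```

```bash
python3 - <<'E'
from h import *
st()
plan([(.590,-.2575,.14,-90,.045)])
for c in ("top",): circs(c,[("spacer1",.5385,.2165,.038,.050)])
E
```

```text
t 44.12 p [0.5625 0.0096 0.1514] yaw -89.7 down [ 0.004  0.002 -1.   ] F [-0.6 -0.3  0.1] w 0.0658
[{"tx":0.89,"ty":-0.09,"tz":0.04,"rx":-0.01,"ry":0.0,"rz":0.01},{"tx":0.89,"ty":-0.09,"tz":0.04,"rx":-0.01,"ry":0.0,"rz":0.01},{"tx":0.89,"ty":-0.09,"tz":0.04,"rx":-0.01,"ry":0.0,"rz":0.01},{"tx":0.89,"ty":-0.09,"tz":0.04,"rx":-0.01,"ry":0.0,"rz":0.01},{"tx":0.89,"ty":-0.09,"tz":0.04,"rx":-0.01,"ry":0.0,"rz":0.01},{"tx":0.89,"ty":-0.09,"tz":0.04,"rx":-0.01,"ry":0.0,"rz":0.01}]
```

move_arm(commands=[{"tx": 0.89,"ty": -0.1,"tz": 0,"rx": 0,"ry": 0,"rz": 0},{"tx": 0.89,"ty": -0.1,"tz": 0,"rx": 0,"ry": 0,"rz": 0},{"tx": 0.89,"ty": -0.1,"tz": 0,"rx": 0,"ry": 0,"rz": 0},{"tx": 0.89,"ty": -0.1,"tz": 0,"rx": 0,"ry": 0,"rz": 0},{"tx": 0.8,"ty": -0.12,"tz": 0,"rx": 0,"ry": 0,"rz": 0},{"tx": 0.5,"ty": -0.1,"tz": 0,"rx": 0,"ry": 0,"rz": 0},{"tx": 0,"ty": 0,"tz": 0,"rx": 0,"ry": 0,"rz": 0}])

```text
time: 45.05
position: [0.5934, -0.2468, 0.1504]
tcp_rot: [-2.218, 2.221, -0.001]
ft_force: [0.2, 0.2, -0.4]
grip_width: 0.0654
```

```bash
python3 - <<'E'
from h import *
st()
plan([(.590,-.2575,.10,-90,.02)])
E
```

```text
t 45.05 p [ 0.5934 -0.2468  0.1504] yaw -90.1 down [ 0.003  0.001 -1.   ] F [ 0.2  0.2 -0.4] w 0.0654
[{"tx":0.07,"ty":0.02,"tz":0.34,"rx":-0.01,"ry":0.01,"rz":-0.0},{"tx":0.07,"ty":0.02,"tz":0.34,"rx":-0.01,"ry":0.01,"rz":-0.0},{"tx":0.07,"ty":0.02,"tz":0.34,"rx":-0.01,"ry":0.01,"rz":-0.0}]
```

move_arm(commands=[{"tx": 0.1,"ty": 0.04,"tz": 0.2,"rx": -0.02,"ry": 0,"rz": 0},{"tx": 0.08,"ty": 0.03,"tz": 0.3,"rx": 0,"ry": 0,"rz": 0},{"tx": 0.02,"ty": 0,"tz": 0.3,"rx": 0,"ry": 0,"rz": 0},{"tx": 0,"ty": 0,"tz": 0.2,"rx": 0,"ry": 0,"rz": 0},{"tx": 0,"ty": 0,"tz": 0,"rx": 0,"ry": 0,"rz": 0}])

```text
time: 45.68
position: [0.5882, -0.2541, 0.0953]
tcp_rot: [-2.223, 2.22, 0.007]
ft_force: [0.2, -0.7, -0.4]
grip_width: 0.0658
```

```bash
python3 - <<'E'
from h import *
st()
plan([(.590,-.2575,.02,-90,.02)])
E
```

```text
t 45.67 p [ 0.5882 -0.2541  0.0953] yaw -89.9 down [-0.003  0.003 -1.   ] F [ 0.2 -0.7 -0.4] w 0.0658
[{"tx":0.02,"ty":-0.01,"tz":0.38,"rx":0.01,"ry":0.01,"rz":0.0},{"tx":0.02,"ty":-0.01,"tz":0.38,"rx":0.01,"ry":0.01,"rz":0.0},{"tx":0.02,"ty":-0.01,"tz":0.38,"rx":0.01,"ry":0.01,"rz":0.0},{"tx":0.02,"ty":-0.01,"tz":0.38,"rx":0.01,"ry":0.01,"rz":0.0}]
```

move_arm(commands=[{"tx": 0.07,"ty": -0.03,"tz": 0.15,"rx": 0.02,"ry": 0.02,"rz": 0},{"tx": 0,"ty": 0,"tz": 0.25,"rx": 0,"ry": 0,"rz": 0},{"tx": 0,"ty": 0,"tz": 0.3,"rx": 0,"ry": 0,"rz": 0},{"tx": 0,"ty": 0,"tz": 0.3,"rx": 0,"ry": 0,"rz": 0},{"tx": 0,"ty": 0,"tz": 0.25,"rx": 0,"ry": 0,"rz": 0},{"tx": 0,"ty": 0,"tz": 0,"rx": 0,"ry": 0,"rz": 0}])

```text
time: 46.42
position: [0.59, -0.2576, 0.0283]
tcp_rot: [2.224, -2.219, -0.003]
ft_force: [-0.2, -0.2, -0.7]
grip_width: 0.0658
```

```bash
python3 - <<'E'
from h import *
st()
E
```

```text
t 46.42 p [ 0.59   -0.2576  0.0283] yaw -89.9 down [-0.001  0.001 -1.   ] F [-0.2 -0.2 -0.7] w 0.0658
```

move_arm(commands=[{"tx": 0,"ty": 0,"tz": 0.14,"rx": 0,"ry": 0,"rz": 0},{"tx": 0,"ty": 0,"tz": 0,"rx": 0,"ry": 0,"rz": 0}])

```text
time: 46.68
position: [0.5905, -0.2577, 0.0212]
tcp_rot: [-2.224, 2.219, 0.001]
ft_force: [0.1, -0.6, -1.6]
grip_width: 0.0654
```

move_arm(commands=[{"tx": 0,"ty": 0,"tz": 0,"rx": 0,"ry": 0,"rz": 0},{"tx": 0,"ty": 0,"tz": 0,"rx": 0,"ry": 0,"rz": 0},{"tx": 0,"ty": 0,"tz": 0,"rx": 0,"ry": 0,"rz": 0},{"tx": 0,"ty": 0,"tz": 0,"rx": 0,"ry": 0,"rz": 0}], grip=-1)

```text
time: 47.18
position: [0.5917, -0.258, 0.023]
tcp_rot: [-2.223, 2.217, -0.004]
ft_force: [-0.2, -0.1, -0.6]
grip_width: 0.0863
```

move_arm(commands=[{"tx": 0,"ty": 0,"tz": -0.4,"rx": 0,"ry": 0,"rz": 0},{"tx": 0,"ty": 0,"tz": -0.8,"rx": 0,"ry": 0,"rz": 0},{"tx": 0,"ty": 0,"tz": -0.7,"rx": 0,"ry": 0,"rz": 0},{"tx": 0.5,"ty": 0.3,"tz": -0.2,"rx": 0,"ry": 0,"rz": 0},{"tx": 0.7,"ty": 0.55,"tz": 0,"rx": 0,"ry": 0,"rz": 0},{"tx": 0.7,"ty": 0.55,"tz": 0,"rx": 0,"ry": 0,"rz": 0},{"tx": 0.7,"ty": 0.55,"tz": 0,"rx": 0,"ry": 0,"rz": 0},{"tx": 0.4,"ty": 0.3,"tz": 0,"rx": 0,"ry": 0,"rz": 0}])

```text
time: 48.18
position: [0.4783, -0.4112, 0.1326]
tcp_rot: [-2.228, 2.211, -0.009]
ft_force: [0.2, 0.3, 0.2]
grip_width: 0.0872
```

```bash
python3 - <<'E'
from h import *
st()
for c in ("top","side"): circs(c,[("roll3",.449,-.445,.022,.034),("spacerB",.59,-.258,.023,.034)])
print([(np.round(r["xyz"],3).tolist(),round(r["p"],2)) for r in bot.place_of("side","roll3_c")])
plan([(.4493,-.445,.11,-90,.03)])
E
```

```text
t 48.17 p [ 0.4783 -0.4112  0.1326] yaw -89.6 down [ 0.006 -0.002 -1.   ] F [0.2 0.3 0.2] w 0.0872
top roll3 [ 0.448  -0.4449] 0.0336 115 0.0278
top spacerB [ 0.5879 -0.2578] 0.0331 195 0.0282
side roll3 [ 0.4511 -0.4457] 0.0343 442 0.0276
side spacerB [ 0.5903 -0.2587] 0.0337 242 0.0277
[([0.454, -0.443, 0.018], 0.96), ([0.338, -0.438, 0.01], 0.57), ([0.228, -0.336, 0.011], 0.57)]
[{"tx":0.34,"ty":0.3,"tz":0.22,"rx":-0.03,"ry":-0.01,"rz":0.04},{"tx":0.34,"ty":0.3,"tz":0.22,"rx":-0.03,"ry":-0.01,"rz":0.04}]
```

move_arm(commands=[{"tx": 0.3,"ty": 0.28,"tz": 0.2,"rx": -0.03,"ry": 0,"rz": 0.04},{"tx": 0.28,"ty": 0.22,"tz": 0.2,"rx": -0.02,"ry": 0,"rz": 0.04},{"tx": 0.06,"ty": 0.04,"tz": 0.2,"rx": 0,"ry": 0,"rz": 0},{"tx": 0,"ty": 0,"tz": 0.2,"rx": 0,"ry": 0,"rz": 0},{"tx": 0,"ty": 0,"tz": 0,"rx": 0,"ry": 0,"rz": 0}])

```text
time: 48.95
position: [0.4516, -0.4427, 0.0886]
tcp_rot: [2.223, -2.219, 0.0]
ft_force: [-0.3, 0.6, -0.2]
grip_width: 0.0872
```

```bash
python3 - <<'E'
from h import *
st()
plan([(.4495,-.445,.010,-90,.02)])
E
```

```text
t 48.95 p [ 0.4516 -0.4427  0.0886] yaw -89.9 down [-0. -0. -1.] F [-0.3  0.6 -0.2] w 0.0872
[{"tx":0.01,"ty":0.01,"tz":0.39,"rx":0.0,"ry":-0.0,"rz":0.01},{"tx":0.01,"ty":0.01,"tz":0.39,"rx":0.0,"ry":-0.0,"rz":0.01},{"tx":0.01,"ty":0.01,"tz":0.39,"rx":0.0,"ry":-0.0,"rz":0.01},{"tx":0.01,"ty":0.01,"tz":0.39,"rx":0.0,"ry":-0.0,"rz":0.01}]
```

move_arm(commands=[{"tx": 0.04,"ty": 0.04,"tz": 0.3,"rx": 0,"ry": 0,"rz": 0},{"tx": 0,"ty": 0,"tz": 0.35,"rx": 0,"ry": 0,"rz": 0},{"tx": 0,"ty": 0,"tz": 0.35,"rx": 0,"ry": 0,"rz": 0},{"tx": 0,"ty": 0,"tz": 0.25,"rx": 0,"ry": 0,"rz": 0},{"tx": 0,"ty": 0,"tz": 0.12,"rx": 0,"ry": 0,"rz": 0},{"tx": 0,"ty": 0,"tz": 0,"rx": 0,"ry": 0,"rz": 0}])

```text
time: 49.7
position: [0.4507, -0.4441, 0.0162]
tcp_rot: [2.226, -2.216, 0.002]
ft_force: [-0.1, 0.2, -0.5]
grip_width: 0.0867
```

move_arm(commands=[{"tx": 0,"ty": 0,"tz": 0,"rx": 0,"ry": 0,"rz": 0},{"tx": 0,"ty": 0,"tz": 0,"rx": 0,"ry": 0,"rz": 0},{"tx": 0,"ty": 0,"tz": 0,"rx": 0,"ry": 0,"rz": 0},{"tx": 0,"ty": 0,"tz": 0,"rx": 0,"ry": 0,"rz": 0}], grip=1, grip_force=20)

```text
time: 50.2
position: [0.4515, -0.4446, 0.0177]
tcp_rot: [-2.226, 2.216, -0.006]
ft_force: [-0.2, 0.4, -1.5]
grip_width: 0.0683
```

```bash
python3 - <<'E'
from h import *
st()
E
```

```text
t 50.2 p [ 0.4515 -0.4446  0.0177] yaw -89.8 down [ 0.003 -0.002 -1.   ] F [-0.2  0.4 -1.5] w 0.0683
```

move_arm(commands=[{"tx": 0,"ty": 0,"tz": -0.3,"rx": 0,"ry": 0,"rz": 0},{"tx": 0,"ty": 0,"tz": -0.7,"rx": 0,"ry": 0,"rz": 0},{"tx": 0,"ty": 0,"tz": -0.8,"rx": 0,"ry": 0,"rz": 0},{"tx": -0.3,"ty": -0.2,"tz": -0.3,"rx": 0,"ry": 0,"rz": 0},{"tx": -0.7,"ty": -0.5,"tz": 0,"rx": 0,"ry": 0,"rz": 0},{"tx": -0.7,"ty": -0.55,"tz": 0,"rx": 0,"ry": 0,"rz": 0},{"tx": -0.7,"ty": -0.55,"tz": 0,"rx": 0,"ry": 0,"rz": 0},{"tx": -0.6,"ty": -0.45,"tz": 0,"rx": 0,"ry": 0,"rz": 0}])

```text
time: 51.2
position: [0.5653, -0.2875, 0.1284]
tcp_rot: [-2.219, 2.22, -0.004]
ft_force: [0.1, -0.4, -1.1]
grip_width: 0.0683
```

```bash
python3 - <<'E'
from h import *
st()
plan([(.590,-.2578,.12,-90,.03)])
E
```

```text
t 51.2 p [ 0.5653 -0.2875  0.1284] yaw -90.0 down [ 0.004 -0.    -1.   ] F [ 0.1 -0.4 -1.1] w 0.0683
[{"tx":-0.3,"ty":-0.25,"tz":0.08,"rx":-0.02,"ry":-0.0,"rz":-0.0},{"tx":-0.3,"ty":-0.25,"tz":0.08,"rx":-0.02,"ry":-0.0,"rz":-0.0}]
```

move_arm(commands=[{"tx": -0.25,"ty": -0.22,"tz": 0,"rx": -0.02,"ry": 0,"rz": 0},{"tx": -0.25,"ty": -0.2,"tz": 0.05,"rx": 0,"ry": 0,"rz": 0},{"tx": -0.05,"ty": -0.03,"tz": 0.15,"rx": 0,"ry": 0,"rz": 0},{"tx": 0,"ty": 0,"tz": 0.15,"rx": 0,"ry": 0,"rz": 0},{"tx": 0,"ty": 0,"tz": 0,"rx": 0,"ry": 0,"rz": 0}])

```text
time: 51.82
position: [0.5879, -0.256, 0.1079]
tcp_rot: [2.222, -2.219, -0.004]
ft_force: [-0.1, 1.0, -2.3]
grip_width: 0.0684
```

```bash
python3 - <<'E'
from h import *
st()
plan([(.590,-.2578,.048,-90,.02)])
E
```

```text
t 51.83 p [ 0.5879 -0.256   0.1079] yaw -89.9 down [-0.003  0.001 -1.   ] F [-0.1  1.  -2.3] w 0.0684
[{"tx":0.01,"ty":-0.02,"tz":0.4,"rx":0.01,"ry":0.01,"rz":0.01},{"tx":0.01,"ty":-0.01,"tz":0.4,"rx":0.01,"ry":0.01,"rz":0.01},{"tx":0.01,"ty":-0.01,"tz":0.4,"rx":0.01,"ry":0.01,"rz":0.01}]
```

move_arm(commands=[{"tx": 0.04,"ty": -0.04,"tz": 0.15,"rx": 0.02,"ry": 0,"rz": 0},{"tx": 0,"ty": 0,"tz": 0.25,"rx": 0,"ry": 0,"rz": 0},{"tx": 0,"ty": 0,"tz": 0.3,"rx": 0,"ry": 0,"rz": 0},{"tx": 0,"ty": 0,"tz": 0.25,"rx": 0,"ry": 0,"rz": 0},{"tx": 0,"ty": 0,"tz": 0.1,"rx": 0,"ry": 0,"rz": 0},{"tx": 0,"ty": 0,"tz": 0,"rx": 0,"ry": 0,"rz": 0}])

```text
time: 52.58
position: [0.5886, -0.2596, 0.0507]
tcp_rot: [2.22, -2.222, -0.005]
ft_force: [0.2, 0.4, -1.0]
grip_width: 0.068
```

```bash
python3 - <<'E'
from h import *
st()
E
```

```text
t 52.58 p [ 0.5886 -0.2596  0.0507] yaw -90.1 down [-0.003  0.002 -1.   ] F [ 0.2  0.4 -1. ] w 0.068
```

move_arm(commands=[{"tx": 0,"ty": -0.02,"tz": 0.08,"rx": 0,"ry": 0,"rz": 0},{"tx": 0,"ty": 0,"tz": 0,"rx": 0,"ry": 0,"rz": 0}])

```text
time: 52.82
position: [0.5902, -0.2597, 0.0471]
tcp_rot: [2.22, -2.222, -0.003]
ft_force: [-0.4, -0.3, -1.3]
grip_width: 0.068
```

move_arm(commands=[{"tx": 0,"ty": 0,"tz": 0,"rx": 0,"ry": 0,"rz": 0},{"tx": 0,"ty": 0,"tz": 0,"rx": 0,"ry": 0,"rz": 0},{"tx": 0,"ty": 0,"tz": 0,"rx": 0,"ry": 0,"rz": 0},{"tx": 0,"ty": 0,"tz": 0,"rx": 0,"ry": 0,"rz": 0}], grip=-1)

```text
time: 53.32
position: [0.5916, -0.26, 0.0491]
tcp_rot: [-2.22, 2.221, -0.003]
ft_force: [-0.1, -0.6, 0.5]
grip_width: 0.0865
```

move_arm(commands=[{"tx": 0,"ty": 0,"tz": -0.4,"rx": 0,"ry": 0,"rz": 0},{"tx": 0,"ty": 0,"tz": -0.8,"rx": 0,"ry": 0,"rz": 0},{"tx": 0,"ty": 0,"tz": -0.6,"rx": 0,"ry": 0,"rz": 0},{"tx": -0.5,"ty": -0.05,"tz": -0.2,"rx": 0,"ry": 0,"rz": 0},{"tx": -0.9,"ty": -0.13,"tz": 0,"rx": 0,"ry": 0,"rz": 0},{"tx": -0.9,"ty": -0.13,"tz": 0,"rx": 0,"ry": 0,"rz": 0},{"tx": -0.9,"ty": -0.13,"tz": 0,"rx": 0,"ry": 0,"rz": 0},{"tx": -0.9,"ty": -0.13,"tz": 0,"rx": 0,"ry": 0,"rz": 0}])

```text
time: 54.32
position: [0.6208, -0.0529, 0.1536]
tcp_rot: [-2.211, 2.227, -0.005]
ft_force: [0.7, 0.5, 0.3]
grip_width: 0.0867
```

```bash
python3 - <<'E'
from h import *
st()
for c in ("top","side"): circs(c,[("rollB",.59,-.258,.05,.062),("ring",.662,.22,.065,.076),("ringA",.594,-.157,.07,.085)])
plan([(.6625,.220,.13,-90,.045)])
E
```

```text
t 54.33 p [ 0.6208 -0.0529  0.1536] yaw -90.4 down [ 0.005 -0.    -1.   ] F [0.7 0.5 0.3] w 0.0867
top rollB [ 0.5873 -0.2601] 0.034 240 0.056
top ringA [ 0.5918 -0.1565] 0.0307 197 0.0755
side rollB [ 0.5903 -0.2612] 0.0349 331 0.0555
side ring [0.663  0.2176] 0.0332 150 0.0691
side ringA [ 0.5955 -0.1576] 0.0333 236 0.0752
[{"tx":-0.77,"ty":-0.12,"tz":0.07,"rx":-0.01,"ry":0.0,"rz":-0.0},{"tx":-0.77,"ty":-0.12,"tz":0.07,"rx":-0.01,"ry":0.0,"rz":-0.0},{"tx":-0.77,"ty":-0.12,"tz":0.07,"rx":-0.01,"ry":0.0,"rz":-0.0},{"tx":-0.77,"ty":-0.12,"tz":0.07,"rx":-0.01,"ry":0.0,"rz":-0.0},{"tx":-0.77,"ty":-0.12,"tz":0.07,"rx":-0.01,"ry":0.0,"rz":-0.0},{"tx":-0.77,"ty":-0.12,"tz":0.07,"rx":-0.01,"ry":0.0,"rz":-0.0},{"tx":-0.77,"ty":-0.12,"tz":0.07,"rx":-0.01,"ry":0.0,"rz":-0.0}]
```

Roll B is seated. Before going low near the pen box I check its clearance.

move_arm(commands=[{"tx": -0.77,"ty": -0.13,"tz": 0.03,"rx": 0,"ry": 0,"rz": 0},{"tx": -0.77,"ty": -0.13,"tz": 0.03,"rx": 0,"ry": 0,"rz": 0},{"tx": -0.77,"ty": -0.13,"tz": 0.03,"rx": 0,"ry": 0,"rz": 0},{"tx": -0.77,"ty": -0.13,"tz": 0.03,"rx": 0,"ry": 0,"rz": 0},{"tx": -0.77,"ty": -0.13,"tz": 0.03,"rx": 0,"ry": 0,"rz": 0},{"tx": -0.7,"ty": -0.12,"tz": 0,"rx": 0,"ry": 0,"rz": 0},{"tx": -0.3,"ty": -0.05,"tz": 0,"rx": 0,"ry": 0,"rz": 0},{"tx": 0,"ty": 0,"tz": 0,"rx": 0,"ry": 0,"rz": 0}])

```text
time: 55.42
position: [0.6643, 0.1952, 0.1462]
tcp_rot: [-2.214, 2.225, -0.006]
ft_force: [-0.7, 0.3, -0.2]
grip_width: 0.0873
```

```bash
python3 - <<'E'
from h import *
st()
for c in ("top","side"):
    im,d,K,R,t=grab(c);C=cloud(d,K,R,t).reshape(-1,3);C=C[d.ravel()>0]
    a=C[(np.abs(C[:,0]-.795)<.075)&(np.abs(C[:,1]-.13)<.075)&(C[:,2]>.05)&(C[:,2]<.15)]
    print(c,len(a),a.min(0).round(3),a.max(0).round(3),cv2.minAreaRect(a[:,:2].astype(np.float32)))
    h=a[a[:,2]>.1]; print(" tall",len(h),h.min(0).round(3),h.max(0).round(3))
plan([(.6625,.220,.053,-90,.02)])
E
```

```text
t 55.42 p [0.6643 0.1952 0.1462] yaw -90.3 down [ 0.005 -0.001 -1.   ] F [-0.7  0.3 -0.2] w 0.0873
top 305 [0.742 0.084 0.05 ] [0.84  0.18  0.149] ((0.7907204031944275, 0.13259881734848022), (0.08172201365232468, 0.07991441339254379), 15.835885047912598)
 tall 50 [0.761 0.104 0.101] [0.814 0.157 0.149]
side 609 [0.743 0.081 0.05 ] [0.843 0.18  0.145] ((0.7926523685455322, 0.13120919466018677), (0.08643181622028351, 0.08567140996456146), 14.347264289855957)
 tall 92 [0.763 0.1   0.1  ] [0.817 0.152 0.145]
[{"tx":-0.1,"ty":0.01,"tz":0.37,"rx":-0.01,"ry":-0.0,"rz":-0.01},{"tx":-0.1,"ty":0.01,"tz":0.37,"rx":-0.01,"ry":-0.0,"rz":-0.01},{"tx":-0.1,"ty":0.01,"tz":0.37,"rx":-0.01,"ry":-0.0,"rz":-0.01},{"tx":-0.1,"ty":0.01,"tz":0.37,"rx":-0.01,"ry":-0.0,"rz":-0.01},{"tx":-0.1,"ty":0.01,"tz":0.37,"rx":-0.01,"ry":-0.0,"rz":-0.01}]
```

The markers stay at x ≥ 0.761 and y ≤ 0.157, and the body reaches x ≤ 0.758 and y ≥ 0.182, so it is clear.

move_arm(commands=[{"tx": -0.25,"ty": 0.02,"tz": 0.15,"rx": -0.02,"ry": 0,"rz": 0},{"tx": -0.22,"ty": 0.01,"tz": 0.2,"rx": 0,"ry": 0,"rz": 0},{"tx": -0.04,"ty": 0,"tz": 0.3,"rx": 0,"ry": 0,"rz": 0},{"tx": 0,"ty": 0,"tz": 0.3,"rx": 0,"ry": 0,"rz": 0},{"tx": 0,"ty": 0,"tz": 0.3,"rx": 0,"ry": 0,"rz": 0},{"tx": 0,"ty": 0,"tz": 0.2,"rx": 0,"ry": 0,"rz": 0},{"tx": 0,"ty": 0,"tz": 0,"rx": 0,"ry": 0,"rz": 0}])

```text
time: 56.4
position: [0.6617, 0.2175, 0.067]
tcp_rot: [2.209, -2.231, 0.002]
ft_force: [-0.9, 0.4, 0.2]
grip_width: 0.0869
```

```bash
python3 - <<'E'
from h import *
st()
plan([(.6625,.220,.053,-90,.02)])
E
```

```text
t 56.4 p [0.6617 0.2175 0.067 ] yaw -90.6 down [-0.001 -0.003 -1.   ] F [-0.9  0.4  0.2] w 0.0869
[{"tx":-0.05,"ty":-0.02,"tz":0.28,"rx":0.01,"ry":-0.03,"rz":-0.11}]
```

move_arm(commands=[{"tx": -0.04,"ty": -0.02,"tz": 0.25,"rx": 0,"ry": -0.03,"rz": -0.1},{"tx": 0,"ty": 0,"tz": 0,"rx": 0,"ry": 0,"rz": 0}])

```text
time: 56.65
position: [0.6632, 0.2196, 0.0542]
tcp_rot: [-2.22, 2.222, 0.001]
ft_force: [0.7, -0.2, -0.6]
grip_width: 0.0873
```

move_arm(commands=[{"tx": 0,"ty": 0,"tz": 0,"rx": 0,"ry": 0,"rz": 0},{"tx": 0,"ty": 0,"tz": 0,"rx": 0,"ry": 0,"rz": 0},{"tx": 0,"ty": 0,"tz": 0,"rx": 0,"ry": 0,"rz": 0},{"tx": 0,"ty": 0,"tz": 0,"rx": 0,"ry": 0,"rz": 0},{"tx": 0,"ty": 0,"tz": 0,"rx": 0,"ry": 0,"rz": 0}], grip=1, grip_force=20)

```text
time: 57.28
position: [0.664, 0.22, 0.0557]
tcp_rot: [-2.219, 2.22, -0.001]
ft_force: [0.2, -0.5, -0.3]
grip_width: 0.0604
```

move_arm(commands=[{"tx": 0,"ty": 0,"tz": -0.4,"rx": 0,"ry": 0,"rz": 0},{"tx": 0,"ty": 0,"tz": -0.7,"rx": 0,"ry": 0,"rz": 0},{"tx": 0,"ty": 0,"tz": -0.7,"rx": 0,"ry": 0,"rz": 0},{"tx": 0.5,"ty": 0.05,"tz": -0.3,"rx": 0,"ry": 0,"rz": 0},{"tx": 0.9,"ty": 0.14,"tz": 0,"rx": 0,"ry": 0,"rz": 0},{"tx": 0.9,"ty": 0.14,"tz": 0,"rx": 0,"ry": 0,"rz": 0},{"tx": 0.9,"ty": 0.14,"tz": 0,"rx": 0,"ry": 0,"rz": 0},{"tx": 0.9,"ty": 0.14,"tz": 0,"rx": 0,"ry": 0,"rz": 0}])

```text
time: 58.28
position: [0.6291, 0.0078, 0.1604]
tcp_rot: [2.222, -2.217, -0.005]
ft_force: [-0.4, -0.4, 0.0]
grip_width: 0.0599
```

```bash
python3 - <<'E'
from h import *
st()
plan([(.590,-.2595,.14,-90,.045)])
E
```

```text
t 58.27 p [0.6291 0.0078 0.1604] yaw -89.9 down [-0.004 -0.    -1.   ] F [-0.4 -0.4  0. ] w 0.0599
[{"tx":0.76,"ty":0.11,"tz":0.06,"rx":0.01,"ry":-0.0,"rz":0.0},{"tx":0.76,"ty":0.11,"tz":0.06,"rx":0.01,"ry":-0.0,"rz":0.0},{"tx":0.76,"ty":0.11,"tz":0.06,"rx":0.01,"ry":-0.0,"rz":0.0},{"tx":0.76,"ty":0.11,"tz":0.06,"rx":0.01,"ry":-0.0,"rz":0.0},{"tx":0.76,"ty":0.11,"tz":0.06,"rx":0.01,"ry":-0.0,"rz":0.0},{"tx":0.76,"ty":0.11,"tz":0.06,"rx":0.01,"ry":-0.0,"rz":0.0},{"tx":0.76,"ty":0.11,"tz":0.06,"rx":0.01,"ry":-0.0,"rz":0.0}]
```

move_arm(commands=[{"tx": 0.76,"ty": 0.11,"tz": 0,"rx": 0.01,"ry": 0,"rz": 0},{"tx": 0.76,"ty": 0.11,"tz": 0,"rx": 0.01,"ry": 0,"rz": 0},{"tx": 0.76,"ty": 0.11,"tz": 0,"rx": 0.01,"ry": 0,"rz": 0},{"tx": 0.76,"ty": 0.11,"tz": 0,"rx": 0.01,"ry": 0,"rz": 0},{"tx": 0.76,"ty": 0.11,"tz": 0,"rx": 0.01,"ry": 0,"rz": 0},{"tx": 0.65,"ty": 0.1,"tz": 0,"rx": 0,"ry": 0,"rz": 0},{"tx": 0.4,"ty": 0.06,"tz": 0,"rx": 0,"ry": 0,"rz": 0},{"tx": 0,"ty": 0,"tz": 0,"rx": 0,"ry": 0,"rz": 0}])

```text
time: 59.28
position: [0.5809, -0.2517, 0.1559]
tcp_rot: [2.206, -2.227, -0.016]
ft_force: [0.1, 0.5, 0.1]
grip_width: 0.0602
```

```bash
python3 - <<'E'
from h import *
st()
plan([(.590,-.2595,.09,-90,.02)])
E
```

```text
t 59.27 p [ 0.5809 -0.2517  0.1559] yaw -90.5 down [-0.012  0.002 -1.   ] F [0.1 0.5 0.1] w 0.0602
[{"tx":0.04,"ty":-0.05,"tz":0.33,"rx":0.04,"ry":0.01,"rz":-0.03},{"tx":0.04,"ty":-0.05,"tz":0.33,"rx":0.04,"ry":0.01,"rz":-0.03},{"tx":0.04,"ty":-0.05,"tz":0.33,"rx":0.04,"ry":0.01,"rz":-0.03},{"tx":0.04,"ty":-0.05,"tz":0.33,"rx":0.04,"ry":0.01,"rz":-0.03}]
```

move_arm(commands=[{"tx": 0.08,"ty": -0.1,"tz": 0.2,"rx": 0.08,"ry": 0.01,"rz": -0.04},{"tx": 0.06,"ty": -0.06,"tz": 0.25,"rx": 0.05,"ry": 0.01,"rz": -0.04},{"tx": 0.02,"ty": 0,"tz": 0.25,"rx": 0,"ry": 0,"rz": 0},{"tx": 0,"ty": 0,"tz": 0.2,"rx": 0,"ry": 0,"rz": 0},{"tx": 0,"ty": 0,"tz": 0,"rx": 0,"ry": 0,"rz": 0}])

```text
time: 59.9
position: [0.5888, -0.2572, 0.1058]
tcp_rot: [2.222, -2.219, -0.006]
ft_force: [-0.3, 0.5, -0.1]
grip_width: 0.0598
```

```bash
python3 - <<'E'
from h import *
st()
plan([(.590,-.2595,.063,-90,.02)])
E
```

```text
t 59.9 p [ 0.5888 -0.2572  0.1058] yaw -89.9 down [-0.004  0.002 -1.   ] F [-0.3  0.5 -0.1] w 0.0598
[{"tx":0.02,"ty":-0.01,"tz":0.29,"rx":0.01,"ry":0.01,"rz":0.0},{"tx":0.02,"ty":-0.01,"tz":0.29,"rx":0.01,"ry":0.01,"rz":0.0},{"tx":0.02,"ty":-0.01,"tz":0.29,"rx":0.01,"ry":0.01,"rz":0.0}]
```

move_arm(commands=[{"tx": 0.04,"ty": -0.03,"tz": 0.15,"rx": 0.02,"ry": 0.01,"rz": 0},{"tx": 0,"ty": 0,"tz": 0.2,"rx": 0,"ry": 0,"rz": 0},{"tx": 0,"ty": 0,"tz": 0.2,"rx": 0,"ry": 0,"rz": 0},{"tx": 0,"ty": 0,"tz": 0.15,"rx": 0,"ry": 0,"rz": 0},{"tx": 0,"ty": 0,"tz": 0.08,"rx": 0,"ry": 0,"rz": 0},{"tx": 0,"ty": 0,"tz": 0,"rx": 0,"ry": 0,"rz": 0}])

```text
time: 60.65
position: [0.5908, -0.2593, 0.0645]
tcp_rot: [2.223, -2.219, -0.001]
ft_force: [-0.8, 0.5, -1.6]
grip_width: 0.0602
```

```bash
python3 - <<'E'
from h import *
st()
E
```

```text
t 60.65 p [ 0.5908 -0.2593  0.0645] yaw -89.9 down [-0.001  0.    -1.   ] F [-0.8  0.5 -1.6] w 0.0602
```

move_arm(commands=[{"tx": 0,"ty": 0,"tz": 0.04,"rx": 0,"ry": 0,"rz": 0},{"tx": 0,"ty": 0,"tz": 0,"rx": 0,"ry": 0,"rz": 0}])

```text
time: 60.9
position: [0.5913, -0.2594, 0.0629]
tcp_rot: [-2.223, 2.219, -0.001]
ft_force: [-0.2, -0.3, -0.5]
grip_width: 0.0602
```

move_arm(commands=[{"tx": 0,"ty": 0,"tz": 0,"rx": 0,"ry": 0,"rz": 0},{"tx": 0,"ty": 0,"tz": 0,"rx": 0,"ry": 0,"rz": 0},{"tx": 0,"ty": 0,"tz": 0,"rx": 0,"ry": 0,"rz": 0},{"tx": 0,"ty": 0,"tz": 0,"rx": 0,"ry": 0,"rz": 0},{"tx": 0,"ty": 0,"tz": 0,"rx": 0,"ry": 0,"rz": 0}], grip=-1)

```text
time: 61.52
position: [0.592, -0.2596, 0.0641]
tcp_rot: [-2.223, 2.218, -0.004]
ft_force: [0.7, 0.0, 0.3]
grip_width: 0.0868
```

move_arm(commands=[{"tx": 0,"ty": 0,"tz": -0.4,"rx": 0,"ry": 0,"rz": 0},{"tx": 0,"ty": 0,"tz": -0.8,"rx": 0,"ry": 0,"rz": 0},{"tx": 0,"ty": 0,"tz": -0.8,"rx": 0,"ry": 0,"rz": 0},{"tx": -0.6,"ty": 0.2,"tz": -0.6,"rx": 0,"ry": 0,"rz": 0},{"tx": -0.9,"ty": 0.2,"tz": -0.2,"rx": 0,"ry": 0,"rz": 0},{"tx": -0.9,"ty": 0.2,"tz": 0,"rx": 0,"ry": 0,"rz": 0},{"tx": -0.9,"ty": 0.2,"tz": 0,"rx": 0,"ry": 0,"rz": 0},{"tx": -0.9,"ty": 0.2,"tz": 0,"rx": 0,"ry": 0,"rz": 0}])

```text
time: 62.52
position: [0.5407, -0.0466, 0.2081]
tcp_rot: [-2.215, 2.224, -0.003]
ft_force: [-0.3, 1.0, -0.6]
grip_width: 0.0872
```

```bash
python3 - <<'E'
from h import *
st()
for c in ("top","side"):
    im=circs(c,[("ringB",.59,-.258,.07,.085),("ringA",.594,-.157,.07,.085)])
    for q in ("seat_b","hook_grip","hook_tip","rack","eye","core","carton","pens","roll1_c"): print(q,[(np.round(r["xyz"],3).tolist(),round(r["p"],2)) for r in bot.place_of(c,q)])
save(im,"end",None,1.5)
E
```

```text
t 62.52 p [ 0.5407 -0.0466  0.2081] yaw -90.2 down [ 0.003  0.    -1.   ] F [-0.3  1.  -0.6] w 0.0872
top ringB [ 0.5882 -0.2594] 0.0314 196 0.0757
top ringA [ 0.5919 -0.1577] 0.0304 137 0.0759
seat_b [([0.593, -0.158, 0.016], 0.94), ([0.59, -0.258, 0.012], 0.92), ([0.588, -0.355, 0.016], 0.58)]
hook_grip [([0.388, -0.226, 0.098], 0.74), ([0.593, -0.153, 0.04], 0.24)]
hook_tip [([0.403, -0.072, 0.066], 0.5)]
rack [([0.392, -0.226, 0.001], 0.6), ([0.594, -0.154, 0.041], 0.43)]
eye [([0.604, 0.133, 0.023], 0.62)]
core [([0.779, 0.026, -0.002], 0.63)]
carton [([0.787, -0.179, 0.003], 0.61), ([0.594, 0.475, -0.003], 0.42)]
pens [([0.796, 0.134, -0.005], 0.83), ([0.394, -0.228, 0.004], 0.52)]
roll1_c [([0.591, -0.258, 0.012], 0.2)]
side ringB [ 0.5918 -0.2612] 0.0319 264 0.0753
side ringA [ 0.5943 -0.1579] 0.032 240 0.0754
seat_b [([0.599, -0.156, 0.02], 0.63), ([0.592, -0.26, 0.018], 0.59)]
hook_grip [([0.39, -0.225, 0.107], 0.78), ([0.59, -0.352, 0.012], 0.56)]
hook_tip [([0.401, -0.073, 0.061], 0.95), ([0.599, 0.475, -0.001], 0.4)]
rack [([0.39, -0.225, 0.002], 0.56)]
eye [([0.602, 0.136, 0.024], 0.62)]
core [([0.776, 0.024, -0.001], 0.86)]
carton [([0.782, -0.177, -0.0], 0.89)]
pens [([0.542, 0.225, 0.036], 0.66), ([0.795, 0.132, 0.0], 0.62)]
roll1_c [([0.594, -0.15, 0.043], 0.73)]
```

View pics/end.png

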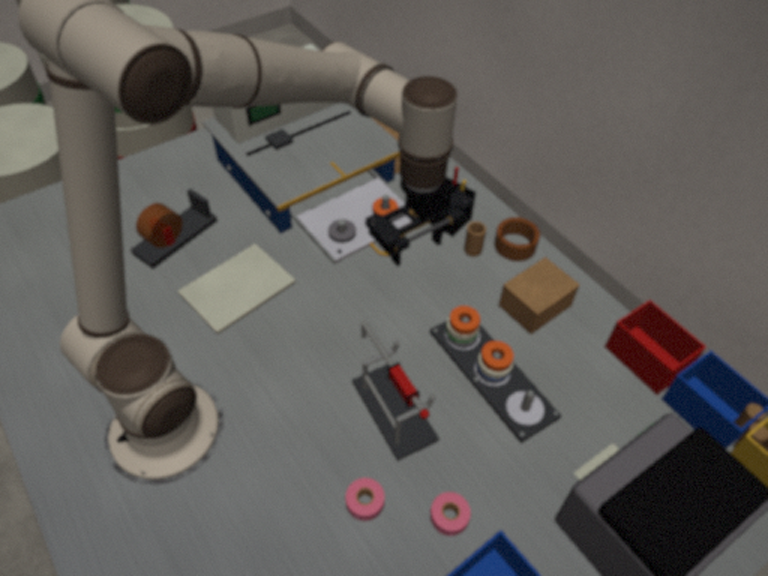

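Both stacks are complete at (464,325) and (496,362), and the hook is on the rack at (403,380). The board is out and the bystanders are in place. Only the pink decoys remain on the bench.

move_arm(commands=[{"tx": 0,"ty": 0,"tz": 0,"rx": 0,"ry": 0,"rz": 0},{"tx": 0,"ty": 0,"tz": 0,"rx": 0,"ry": 0,"rz": 0},{"tx": 0,"ty": 0,"tz": 0,"rx": 0,"ry": 0,"rz": 0},{"tx": 0,"ty": 0,"tz": 0,"rx": 0,"ry": 0,"rz": 0}])

```text
time: 64.03
position: [0.5411, -0.0478, 0.2078]
tcp_rot: [-2.216, 2.224, -0.003]
ft_force: [-0.3, 0.3, 0.9]
grip_width: 0.0872
```

```bash
python3 -c "
from h import *
st();print(bot.sign_off())"
```

```text
t 64.03 p [ 0.5411 -0.0478  0.2078] yaw -90.2 down [ 0.003  0.    -1.   ] F [-0.3  0.3  0.9] w 0.0872
the job is handed in; nothing more can be done
None
```

The job is done and handed in at about 64 s; the hand-in reports no verdict. I pulled the parts board out to its stop with the hook and hung the hook back on its rack. Then I loaded both label rolls present, green on the +y post and blue on the middle post, each with a spacer below and a ring on top. The red-band roll was absent, and I left the pink lookalikes alone.

**Last checks:**
- **Board:** the pull eye reads y ≈ 0.133–0.136 m, so the board is about 0.22 m out.
- **Stacks:** both ring tops are at 75–76 mm, so the ring centres are at about 66 mm. They sit within 2–3 mm of the measured post positions.
- **Hook:** it hangs level across both prongs, with its handle at about (0.389, -0.226), 98–107 mm up.
- **Bystanders:** core, carton and pen box are within a few mm of where they started, which is measurement noise.
- **Robot:** it stands clear of everything at 0.21 m height.

**Disagreements:** the two cameras differ by 2–4 mm in x, inside the tolerances. The gripper read 60 mm on rings listed as 62 mm, but they seated normally. The finder gave two false hits in the last look: one for the pens, at the spacer pin, and one for the absent red roll, at the green roll's post.

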